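Wind the pile clamp tight on the die-cut blanks

TASK

Put the loose crank onto the square shaft end of the pile clamp, pushed fully down without ramming it, and wind it clockwise through its several turns until the jaw has closed up the two piles of cardboard blanks and grips them firmly against the fence, but not so hard that the board edges are crushed. Keep the crank fully on the shaft all the while, then let go and leave it there. Do not disturb the glue bottle, the tape roll and the screwdriver on the bench.

Things in the scene. Friction and masses are not known exactly. Their poses are not given: they have to be found in the camera images.
- crank_mid (a point): Centre of the square steel boss (36 x 36 mm, 42 mm high, 21 mm half-way up) of the loose crank (about 0.45 kg), which stands upright on the bench at the start. z is up; x points from the boss along the crank arm to the handle; the boss's flat sides face +-x and +-y. The +-y sides are free to grip from above over their whole height (grip 36 mm).
- crank: The same crank, origin at the centre of the boss's underside, axes as above. In the underside is a square socket 17.6 mm wide, sides parallel to the boss, 22 mm deep, with a 1.5 mm chamfer. The flat arm, 20 mm wide, 8 mm thick, leaves the +x side 22 to 30 mm above the underside and ends 82 mm from the boss axis.
- crank_handle (a point): Centre of the crank's upright black handle, half-way up: 70 mm from the boss axis along +x, 57 mm above the boss's underside. It is a round sleeve, 20 mm in diameter, 50 mm high (32 to 82 mm above the boss's underside), that spins freely on its upright pin, so a hand holding it need not turn with the crank.
- shaft_end (a point): Top centre of the upright steel square shaft end of the clamp: 16 mm square, sides facing this frame's +-x and +-y, 20 mm high, its top 4 mm tapering to 12.8 mm. It stands on a round collar 70 mm above the bench, on which the crank's underside rests when fully on (boss centre then 1 mm above this point). The crank fits in any of four quarter-turn positions.
- clamp: The pile clamp, fixed to the bench: base plate 170 x 470 mm, 12 mm thick, and a grey gearbox 100 x 100 mm, top 65 mm above the bench, with the shaft end in its middle. Origin on the shaft axis at bench level; the jaw, piles and fence lie along its -y. The turning crank clears all of it. Push the crank down with some 5 to 20 N; 50 N is ramming.
- shaft (a joint): Turn of the shaft in rad, 0 at the start, growing clockwise seen from above, 20 mm of jaw travel a turn; 2 to 3.5 turns to grip. It does not run back. Free, it takes about 6 N across the handle (0.42 N m); once jaw, piles and fence all touch, about 4 N more per rad. Firm: 3.5 to 5 N above free running; the board edges crush at 6.4 N above. (A hand that has stopped reads 2 to 4 N less, free or loaded.)
- jaw: Steel jaw plate of the clamp on stiff springs (30 N per mm), 140 mm wide, 50 mm high. Origin at the foot of its face that meets the pile, mid-width; it moves along its own -y, away from the gearbox, as the shaft is wound.
- pile_near: The pile of brown cardboard blanks next to the jaw, 140 x 80 mm (80 along the jaw's travel), 50 mm high, loose on the base plate; origin at the centre of its underside. Behind it lie a second, equal pile and a fixed steel fence, with a slack of 0 to 14 mm at each, not reported.
- glue: White bottle 56 mm across, 130 mm high, standing on the bench, not to be disturbed; origin at the centre of its underside.
- stripper: Screwdriver lying on the bench along its x, not to be disturbed.
- tape: Roll of tape 100 mm across, 48 mm high, lying on the bench, not to be disturbed; origin at the centre of its underside.
Mind the look-alikes: they are no part of the job. Leave any purple or turquoise look-alike of the crank alone.

How it is judged:
By the outcome, as a careful person would: the job done as asked, in the order asked, and still so for the second after the job is handed in, with the robot touching nothing.
It also fails if it takes over 72 s, if anything falls off the work surface, if the arm or the gripper's body presses on something with over 40 N, if the wrist force passes 120 N, or if a joint passes its speed limit or range.

ROBOT

A 6-joint arm with a two-finger parallel gripper is mounted at the origin on the work surface. World frame = base frame: x ahead of the robot, y to its left, z up, the work surface at z = 0. Lengths are in m, angles in rad, forces in N, time in s.
With the tool pointing down it reaches from about 0.375 to 0.9 m from the base axis. Payload 3.1 kg.
Tool frame: the origin (TCP) lies at the very end of the fingers, on their centre line; the grasp point (between the pads) lies 19 mm behind it; x points along the fingers, z is the direction in which the jaws open and shut, and the axes are right-handed (so a half turn about x gives the same grasp; the last joint's range is limited). The gripper opens to 85 mm and grips with 20 to 120 N. Pads are 22 mm wide; open, the fingers measure 114 mm over their backs; the gripper's body (76 mm by 85 mm) begins 54 mm behind the grasp point. The pads swing forward as they close: fully open they stand 13 mm farther back than shut.
Start: joints at [-1.498, 0.527, 1.433, -0, 1.181, -0.178], TCP at [0.156, -0.605, 0.231] pointing down, gripper open.
Joint ranges: [-3.08, 3.08], [-0.75, 2.2], [0.22, 2.44], [-1.43, 4.57], [0, 2.65], [-2.85, 2.85]. Speed limits (rad/s): [2.79, 2.79, 3.14, 3.14, 3.14, 3.14].

INTERFACE

Orientations are given as a unit quaternion [x, y, z, w].
In Python, from station import manip, viewer, job gives the robot as it stands.
- The arm moves only by the tool move_arm, never from a script. Its argument "deltas" is one flat list of numbers, 7 for each row, row after row: the finger opening in mm, from 0 to 85.4, then the shift along the tool's x, y, z in mm, then the turn, a rotation vector about the tool's x, y, z in degrees. In form: [jaw, tx, ty, tz, rx, ry, rz, jaw, tx, ty, tz, rx, ry, rz, ...]. A call has 1 to 10 rows; each row shifts and turns the commanded pose from where the row before left it, along the tool's axes as they then stand; what a row does not reach is not made up. A row lasts 1/10 s, in which the tool goes at most 50 mm and 8.59 degrees, less where a joint would pass 70% of its speed; a pose out of reach is approached as far as the arm can. A call is refused whole if a number of a shift passes 50 or a number of a turn 8.59, either way. A call with a gripper value outside its range is refused whole. The fingers move at their own pace and stop on an object; "force" is the grip in N (left out, the last holds). Time passes only in rows, so rows that do not move let the fingers close. It gives the time, the measured TCP pose, the force and the opening at its end, in the units of the state.
- manip.sense(): the state, without advancing time (a new reading comes with each control period).
- viewer.snapshot(name): name is "scene" or "top"; returns a dict with "image" (384x512x3 uint8, red, green, blue), "depth" (384x512 float32, m along the optical axis (not along the pixel's ray), 0 where there is no reading), "fovy" (degrees; the focal length in pixels is half the picture's height over the tangent of half this angle, whatever the lens; pixels are square), "cx", "cy" (the principal point, pixels), "k1" (the pictures are not rectified: a ray, as slopes to the right and down, at radius r is drawn at 1 + k1 r^2 times it, then the intrinsics apply), "R" (3x3) and "t" (3): a world point X has camera coordinates R X + t. Camera axes: x right, y down, z forward; pixel columns grow to the right and rows downward; lengths in m; the calibration is good to about 2 mm. A picture is of the moment at which its call begins.
- job.sign_off(): hands the job in, once; it reports no verdict.
The state is a dict: "t": time; "q": joint angles; "qd": joint speeds; "tau": joint torques, N m; "tcp_pos": TCP position; "tool_rot": TCP orientation; "force": force on the tool from outside, world axes, zero at the start; "ft_torque": the same for the moment, N m; "finger_gap": opening from 0.0 (shut) to 1.0 (fully open).
Only numpy, scipy, OpenCV 4.12 (cv2) and the standard library are available. Lean on these libraries where they do the work, as an engineer would, in place of code of your own. Each camera call takes 0.05 s, during which the arm holds its last target.

## Working session

There is one attempt and no reset: what is moved stays moved. The work goes in short steps, Python scripts to look and compute and a tool call to move; the robot and the scene stay as the last step left them, time stands still between calls to the robot, and variables do not carry over. Pictures are saved under pics/ and viewed, and the job is handed in when it is done.

Besides the shell and the picture viewer there is one more tool, called in YAML: its name, and indented under it one key for each argument. move_arm: Moves the arm, as the interface text tells. Its arguments: {"type":"object","properties":{"deltas":{"type":"array"},"force":{"type":"number"}},"required":["deltas"]}

```bash
mkdir -p pics; ls; cat > h.py <<'E'
import numpy as np,cv2
from station import manip,viewer,job
from scipy.spatial.transform import Rotation as Ro
def snap(n,name):
    s=viewer.snapshot(n); cv2.imwrite('pics/'+name+'.png',s['image'][:,:,::-1]); np.savez('pics/'+name+'.npz',**{k:np.array(v) for k,v in s.items()}); return s
def cloud(s):
    H,W=s['depth'].shape; f=H/2/np.tan(np.radians(float(s['fovy']))/2)
    u,v=np.meshgrid(np.arange(W),np.arange(H))
    K=np.array([[f,0,float(s['cx'])],[0,f,float(s['cy'])],[0,0,1]])
    p=np.stack([u,v],-1).reshape(-1,1,2).astype(np.float64)
    n=cv2.undistortPoints(p,K,np.array([float(s['k1']),0,0,0,0]))[:,0]
    d=s['depth'].reshape(-1,1)
    P=np.hstack([n*d,d]); P=(P-s['t'])@s['R']
    P[d[:,0]==0]=np.nan
    return P.reshape(H,W,3)
E
python3 - <<'E'
from h import *
for n in('scene','top'):
    s=snap(n,n+'0'); print(n,s['fovy'],s['k1'],s['cx'],s['cy'],s['R'],s['t'],-s['R'].T@s['t'])
print(manip.sense())
E
```

```text
pics
scene 43.944642900224125 -0.16733955977617648 252.04723946317952 187.0847054583338 [[ 0.59871853  0.80088759  0.01073232]
 [ 0.56441361 -0.41235494 -0.71512285]
 [-0.56830749  0.43421477 -0.6989164 ]] [-0.4322944  -0.23952637  1.65065852] [ 1.33209621 -0.46929097  0.98702105]
top 50.49305394334313 -0.04866846358752282 249.730834838466 191.0646334114349 [[-0.0038107  -0.99976583 -0.02130166]
 [-0.99489629  0.00593832 -0.10072789]
 [ 0.1008308   0.0208091  -0.99468595]] [0.12306011 0.59354764 0.97851368] [0.49232297 0.09914464 1.035722  ]
{'t': 0.1, 'q': array([-1.49754128e+00,  5.28401214e-01,  1.43378956e+00, -9.98206181e-06,
        1.18142105e+00, -1.78483061e-01]), 'qd': array([ 3.19989075e-05, -2.09376031e-03, -5.90273899e-03, -1.73609316e-03,
        1.61947575e-03,  6.14038766e-04]), 'tau': array([-4.14948954e-05, -4.43304777e+01, -1.78586876e+01, -3.36569074e-04,
        3.88103857e-03, -1.53800556e-05]), 'tcp_pos': array([ 0.15566688, -0.60462366,  0.23040938]), 'tool_rot': array([ 0.43380317,  0.55929346, -0.43274625,  0.55833352]), 'force': array([ 0.37989084, -0.21848993,  1.25244491]), 'ft_torque': array([-0.0090633 , -0.02957364,  0.03606928]), 'finger_gap': 1.002207408607857}
```

View pics/scene0.png

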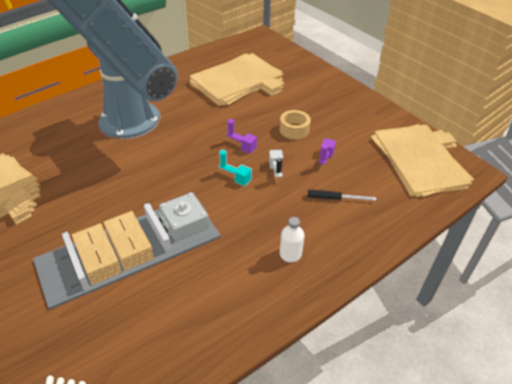

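View pics/top0.png

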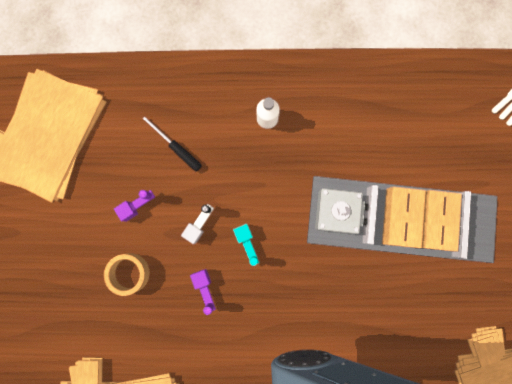

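The grey steel crank is in top view with its boss at about (192,233) and its handle at (209,210). The turquoise one is at (243,233), the purple ones at (125,210) and (201,280). The clamp shaft is at (342,211). Next I'll measure them.

```bash
python3 - <<'E'
from h import *
for n in('top0','scene0'):
    s=dict(np.load(f'pics/{n}.npz')); P=cloud(s); im=s['image'].astype(int)
    np.save(f'pics/{n}_P.npy',P)
    sat=im.max(2)-im.min(2)
    x0,y0,x1,y1=(170,190,230,255) if n=='top0' else (255,135,300,190)
    c=cv2.resize(s['image'][y0:y1,x0:x1],None,fx=9,fy=9,interpolation=cv2.INTER_NEAREST)
    cv2.imwrite(f'pics/{n}_cr.png',c[:,:,::-1])
    x0,y0,x1,y1=(300,170,380,260) if n=='top0' else (140,180,225,250)
    c=cv2.resize(s['image'][y0:y1,x0:x1],None,fx=6,fy=6,interpolation=cv2.INTER_NEAREST)
    cv2.imwrite(f'pics/{n}_cl.png',c[:,:,::-1])
P=np.load('pics/top0_P.npy')
def reg(x0,y0,x1,y1,zl,zh):
    Q=P[y0:y1,x0:x1].reshape(-1,3); return Q[(Q[:,2]>zl)&(Q[:,2]<zh)]
print('bench',np.nanmedian(P[300:330,100:180,2]),np.nanmedian(P[80:100,330:450,2]))
b=reg(175,195,222,250,.036,.048);print('boss top',len(b),b.mean(0),b.min(0),b.max(0)); print(cv2.minAreaRect((b[:,:2]*1e3).astype(np.float32)))
hh=reg(175,195,222,250,.072,.095);print('handle',len(hh),hh.mean(0),hh.min(0),hh.max(0))
g=reg(310,180,370,245,.055,.073);print('gear',len(g),g.mean(0),cv2.minAreaRect((g[:,:2]*1e3).astype(np.float32)))
g=reg(310,180,370,245,.083,.11);print('shaft',len(g),g.mean(0),g.min(0),g.max(0))
g=reg(370,170,385,255,.03,.09);print('jaw',len(g),g.mean(0),cv2.minAreaRect((g[:,:2]*1e3).astype(np.float32)))
for nm,r in dict(glue=(250,90,290,135,.02,.2),tape=(95,245,160,305,.02,.07),turq=(225,215,270,270,.035,.1),pur=(110,185,160,225,.035,.1),pur2=(185,265,220,320,.035,.1)).items():
    g=reg(*r);print(nm,len(g),g.mean(0),g.min(0),g.max(0))
E
```

```text
bench -0.0005887722664268882 6.264254309341243e-05
boss top 210 [0.49099363 0.26442689 0.04156988] [0.4692354  0.21669255 0.03727984] [0.54427048 0.28840054 0.04797739]
((512.3331298828125, 248.50347900390625), (35.90862274169922, 89.07447814941406), 53.988792419433594)
handle 54 [0.54785647 0.22553666 0.08121   ] [0.53820123 0.21718502 0.074276  ] [0.55680075 0.23420531 0.08499117]
gear 1742 [ 0.54123817 -0.09725509  0.06486294] ((532.3173828125, -107.17855072021484), (126.52748107910156, 116.00872039794922), 83.38192749023438)
shaft 52 [ 0.5415474  -0.09467319  0.0879839 ] [ 0.5336801  -0.10454339  0.08318536] [ 0.55009671 -0.08610297  0.09582211]
jaw 361 [ 0.54053089 -0.17494402  0.06118714] ((533.8070068359375, -187.6499481201172), (44.32268524169922, 137.74862670898438), 88.80694580078125)
glue 536 [0.77676502 0.07625299 0.08881253] [0.75913865 0.04896868 0.02003448] [0.8118845  0.10110732 0.13394451]
tape 804 [0.39120442 0.42481331 0.04287429] [0.34195898 0.37525784 0.02003647] [0.44050014 0.476691   0.05171665]
turq 285 [0.47579413 0.13303608 0.05002949] [0.41917921 0.10287728 0.03798722] [0.51253366 0.16115884 0.08465376]
pur 313 [0.55719756 0.41384108 0.05001374] [0.52333226 0.36297153 0.03553834] [0.59189933 0.45647343 0.08465738]
pur2 323 [0.36267976 0.2364143  0.05028065] [0.3046266  0.20955321 0.03574703] [0.40200382 0.26538087 0.08454687]
```

```bash
python3 -c "
import cv2,numpy as np
a=cv2.imread('pics/top0_cr.png');b=cv2.imread('pics/top0_cl.png')
a=cv2.resize(a,(390,585*390//540));b=cv2.resize(b,(400,450))
o=np.zeros((460,800,3),np.uint8);o[:a.shape[0],:390]=a[:460];o[:450,400:]=b;cv2.imwrite('pics/cmb.png',o)"
```

```text
(no output)
```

View pics/cmb.png

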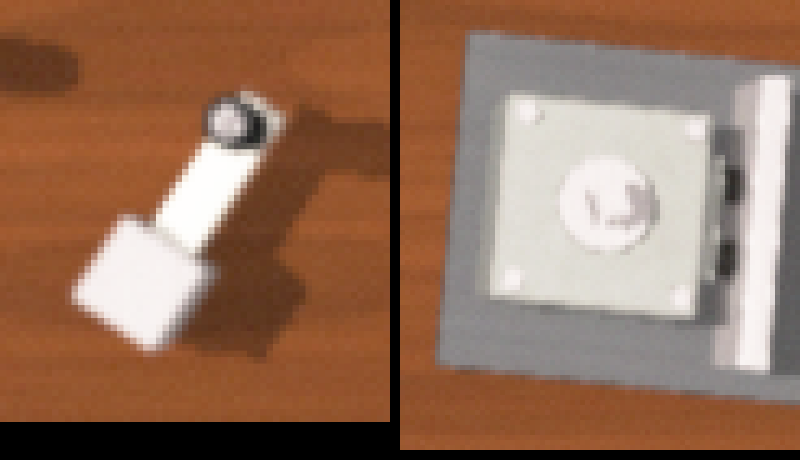

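```bash
python3 - <<'E'
from h import *
from scipy.optimize import minimize
def sqfit(Q,side):
    # area-fit: rectangle side known; score soft inside count minus; use min/max midpoints w/ percentiles
    best=None
    for th in np.radians(np.arange(0,90,.5)):
        R=np.array([[np.cos(th),np.sin(th)],[-np.sin(th),np.cos(th)]])
        q=Q@R.T; lo,hi=np.percentile(q,1.5,0),np.percentile(q,98.5,0)
        a=np.prod(hi-lo)
        if best is None or a<best[0]: best=(a,th,R.T@((lo+hi)/2),hi-lo)
    return np.degrees(best[1]),best[2]*1e3,best[3]*1e3
for n,bb in (('top0',None),('scene0',None)):
    P=np.load(f'pics/{n}_P.npy'); Q=P.reshape(-1,3)
    Q=Q[np.isfinite(Q[:,0])]
    near=lambda c,r,zl,zh:Q[(np.hypot(Q[:,0]-c[0],Q[:,1]-c[1])<r)&(Q[:,2]>zl)&(Q[:,2]<zh)]
    b=near((.483,.27),.028,.038,.046); print(n,'boss',len(b),sqfit(b[:,:2],36),b[:,2].mean())
    h=near((.548,.2255),.025,.076,.09); print(' handle',len(h),np.median(h,0),(h.min(0)+h.max(0))/2)
    g=near((.541,-.095),.075,.062,.068); print(' gear',len(g),sqfit(g[:,:2],100),g[:,2].mean())
    s=near((.541,-.095),.02,.084,.1); print(' shaft',len(s),s.mean(0),(s.min(0)+s.max(0))/2)
    j=near((.541,-.175),.09,.05,.075); j=j[abs(j[:,1]+.175-0*j[:,0])<.03]; print(' jaw',len(j),j.mean(0))
    k=near((.541,-.095),.035,.067,.074); print(' collar',len(k),(k.min(0)+k.max(0))/2,np.ptp(k,axis=0))
E
```

```text
top0 boss 198 (np.float64(51.0), array([490.43408055, 264.49683705]), array([34.3145727 , 33.04214939])) 0.04157801960840948
 handle 52 [0.54736201 0.22581359 0.08132822] [0.5484323  0.22569516 0.08127079]
 gear 1315 (np.float64(82.5), array([542.98176778, -96.14676597]), array([96.92107459, 94.01613144])) 0.06480245951622858
 shaft 49 [ 0.5414972  -0.09486525  0.08824901] [ 0.54181836 -0.09532318  0.09003524]
 jaw 507 [ 0.53581676 -0.16830205  0.06070043]
 collar 233 [ 0.54053876 -0.0942477   0.0703517 ] [0.0641008  0.06617247 0.00665761]
scene0 boss 75 (np.float64(54.5), array([490.58088521, 265.67533105]), array([34.27666097, 31.3337216 ])) 0.0410109514896808
 handle 29 [0.55151514 0.22472248 0.08045278] [0.5507975  0.22543834 0.08074744]
 gear 747 (np.float64(82.0), array([543.85101224, -96.93151182]), array([96.96290523, 96.06306858])) 0.06495455204442349
 shaft 33 [ 0.54533454 -0.09621278  0.08798752] [ 0.54364515 -0.09663874  0.08810738]
 jaw 374 [ 0.54318475 -0.16793855  0.06055669]
 collar 125 [ 0.53984743 -0.09738861  0.07045146] [0.05981803 0.06204562 0.00658094]
```

```bash
cat > fit.py <<'E'
from h import *
from scipy.optimize import minimize
def Kof(s):
    f=192/np.tan(np.radians(float(s['fovy']))/2); return np.array([[f,0,float(s['cx'])],[0,f,float(s['cy'])],[0,0,1]])
def proj(s,X):
    return cv2.projectPoints(np.asarray(X,float),cv2.Rodrigues(s['R'])[0],s['t'],Kof(s),np.array([float(s['k1']),0,0,0,0.]))[0][:,0]
def box(x0,x1,y0,y1,z0,z1): return np.array([[x,y,z] for x in(x0,x1) for y in(y0,y1) for z in(z0,z1)],float)
def cyl(x,r,z0,z1): 
    a=np.linspace(0,2*np.pi,24,endpoint=False); return np.array([[x+r*np.cos(t),r*np.sin(t),z] for t in a for z in(z0,z1)])
CR=[box(-.018,.018,-.018,.018,0,.042),box(.0,.082,-.01,.01,.022,.030),cyl(.07,.01,.032,.082)]
def world(M,p): 
    R=Ro.from_euler('z',p[2]).as_matrix(); return M@R.T+[p[0],p[1],p[3] if len(p)>3 else 0]
def render(s,parts,p,win,F=8):
    x0,y0,x1,y1=win; m=np.zeros(((y1-y0)*F,(x1-x0)*F),np.uint8)
    for M in parts:
        u=(proj(s,world(M,p))-[x0-.5,y0-.5])*F-.5
        cv2.fillConvexPoly(m,cv2.convexHull(np.round(u*16).astype(np.int32)),255,shift=4)
    return cv2.resize(m,(x1-x0,y1-y0),interpolation=cv2.INTER_AREA)/255.
def edge_err(s,poly): pass
E
python3 - <<'E'
from fit import *
for n,w in (('top0',(170,190,230,255)),('scene0',(260,140,295,185))):
    s=dict(np.load(f'pics/{n}.npz')); x0,y0,x1,y1=w
    im=s['image'][y0:y1,x0:x1].astype(float)
    sat=(im.max(2)-im.min(2)); P=np.load(f'pics/{n}_P.npy')[y0:y1,x0:x1]
    # mask: bluish relative to wood: b/r ratio
    rat=im[:,:,2]/(im[:,:,0]+1)
    m=np.clip((rat-.5)/.35,0,1); m=np.maximum(m,(P[:,:,2]>.06)*1.)
    if n=='scene0': print(np.round(rat[::4,::4],1))
    f=lambda q:((render(s,CR,(q[0]/1e3,q[1]/1e3,np.radians(q[2])),w)-m)**2).sum()
    b=minimize(f,[490.5,265,-34],method='Nelder-Mead',options=dict(initial_simplex=[[490,265,-34],[494,265,-34],[490,269,-34],[490,265,-29]]))
    print(n,b.x,b.fun,m.sum())
    r=render(s,CR,(b.x[0]/1e3,b.x[1]/1e3,np.radians(b.x[2])),w)
    cv2.imwrite(f'pics/fit_{n}.png',cv2.resize(np.hstack([m*255,r*255,abs(m-r)*255]).astype(np.uint8),None,fx=4,fy=4,interpolation=0))
    # clamp base
    Q=np.load(f'pics/{n}_P.npy').reshape(-1,3)
    g=Q[(Q[:,2]>.0095)&(Q[:,2]<.0145)&(Q[:,0]>.42)&(Q[:,0]<.68)&(Q[:,1]<.0)&(Q[:,1]>-.6)]
    print('base',len(g),cv2.minAreaRect((g[:,:2]*1e3).astype(np.float32)))
    j=Q[(Q[:,2]>.056)&(Q[:,2]<.09)&(Q[:,1]<-.15)&(Q[:,1]>-.2)&(Q[:,0]>.46)&(Q[:,0]<.62)]
    A=np.polyfit(j[:,0],j[:,1],1); print('jawline deg',np.degrees(np.arctan(A[0])))
E
```

```text
top0 [490.5546406  264.98373299 -34.24863291] 8.901036529171968 525.3657329330758
base 3901 ((522.7315673828125, -264.6700439453125), (472.2703857421875, 170.8109893798828), 83.65232849121094)
jawline deg -6.373972299568869
[[0.4 0.4 0.4 0.4 0.4 0.4 0.4 0.4 0.4]
 [0.4 0.4 0.4 0.4 0.4 0.4 0.4 0.4 0.4]
 [0.4 0.4 0.4 0.4 0.4 0.4 0.4 0.4 0.4]
 [0.4 0.4 0.6 1.  1.  1.  0.4 0.4 0.4]
 [0.4 0.4 0.5 1.  1.  1.  0.4 0.4 0.4]
 [0.4 0.4 0.5 1.  1.  1.  0.4 0.4 0.4]
 [0.4 0.4 0.5 1.  1.  0.8 0.4 0.4 0.4]
 [0.4 0.4 0.4 0.9 1.  0.6 0.4 0.4 0.4]
 [0.4 0.4 0.4 0.4 0.9 0.9 0.4 0.4 0.4]
 [0.4 0.4 0.4 0.4 0.9 0.9 0.4 0.4 0.4]
 [0.4 0.4 0.4 0.4 0.4 0.4 0.4 0.4 0.4]
 [0.4 0.4 0.4 0.4 0.4 0.4 0.4 0.4 0.4]]
scene0 [487.93562953 264.42162188 -32.16955554] 29.11296169171909 333.00374950255934
base 2914 ((524.0914306640625, -264.48760986328125), (470.44189453125, 175.27049255371094), 83.78948974609375)
jawline deg -5.878508404006826
```

View pics/fit_top0.png

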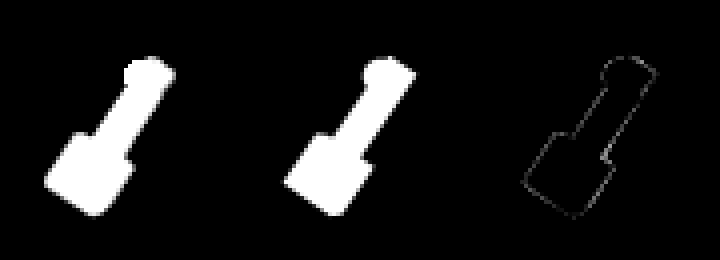

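View pics/fit_scene0.png

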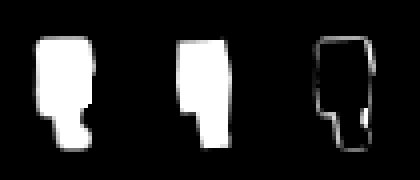

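```bash
cat > plan.py <<'E'
from h import *
# plan: waypoints (x,y,z mm, yaw deg of tool z-axis) with steps; tool down
def toolR(yaw): # x down, z horizontal at yaw
    z=np.array([np.cos(np.radians(yaw)),np.sin(np.radians(yaw)),0]); x=np.array([0,0,-1.]); return np.stack([x,np.cross(z,x),z],1)
def rows(p0,R0,wps,jaw):
    out=[];p=np.array(p0,float);R=Ro.from_matrix(R0)
    for (tgt,yaw,n) in wps:
        pe=np.array(tgt,float);Re=Ro.from_matrix(toolR(yaw)); d=(R.inv()*Re).as_rotvec(); ps=p.copy();Rs=R
        for i in range(1,n+1):
            pn=ps+(pe-ps)*i/n; Rn=Rs*Ro.from_rotvec(d*i/n)
            t=R.inv().apply(pn-p); r=(R.inv()*Rn).as_rotvec(degrees=True)
            t=np.round(t,1);r=np.round(r,2)
            out.append([jaw,*t,*r]); p=p+R.apply(t); R=R*Ro.from_rotvec(r,degrees=True)
    return out
def cur():
    s=manip.sense(); return s,s['tcp_pos']*1e3,Ro.from_quat(s['tool_rot']).as_matrix()
def show(o):
    for i in range(0,len(o),10): print('['+', '.join(', '.join('%g'%(v+0) for v in r) for r in o[i:i+10])+']\n')
def yaw(R): return np.degrees(np.arctan2(R[1,2],R[0,2]))
E
python3 - <<'E'
from plan import *
s,p,R=cur(); print(p,R.round(3),yaw(R))
E
```

```text
[ 155.66688026 -604.62365854  230.40938094] [[-0.     0.968  0.249]
 [ 0.002  0.249 -0.968]
 [-1.     0.    -0.002]] -75.57623150163184
```

```bash
python3 - <<'E'
from plan import *
s,p,R=cur()
show(rows(p,R,[((430,-250,230),-20,10),((500,150,200),35,9),((490.5,265,110),55.8,4)],85))
E
```

```text
[85, 0.1, 35.4, -27.5, -5.56, -0.01, -0.01, 85, 0.1, 37.9, -24, -5.56, -0.01, 0, 85, 0.1, 40, -20.1, -5.55, -0.01, -0.01, 85, 0.1, 41.9, -16.2, -5.56, -0.01, -0.01, 85, 0.1, 43.1, -12.1, -5.56, -0.01, -0.01, 85, 0, 44.2, -7.8, -5.56, -0.01, 0, 85, 0.1, 44.7, -3.6, -5.55, -0.01, -0.01, 85, 0, 44.8, 0.9, -5.56, -0.01, -0.01, 85, 0.1, 44.5, 5.1, -5.56, -0.01, 0, 85, 0, 43.9, 9.5, -5.56, 0, -0.01]

[85, 3.3, 44.4, -7.9, -6.11, 0, 0, 85, 3.4, 45, -3.1, -6.11, 0, 0, 85, 3.3, 45.1, 1.7, -6.11, 0, 0, 85, 3.4, 44.7, 6.5, -6.11, 0, 0, 85, 3.3, 43.7, 11.2, -6.11, 0, 0, 85, 3.3, 42.2, 15.7, -6.11, 0, 0, 85, 3.4, 40.4, 20.2, -6.11, 0, 0, 85, 3.3, 38, 24.4, -6.12, 0, 0, 85, 3.3, 35.1, 28.3, -6.11, 0, 0, 85, 22.5, 24.9, 14.5, -5.2, 0, 0]

[85, 22.5, 23.5, 16.8, -5.2, 0, 0, 85, 22.5, 21.9, 18.8, -5.2, 0, 0, 85, 22.6, 20.1, 20.7, -5.2, 0, 0]
```

move_arm:
  deltas: [85, 0.1, 35.4, -27.5, -5.56, 0, 0, 85, 0.1, 37.9, -24, -5.56, 0, 0, 85, 0.1, 40, -20.1, -5.55, 0, 0, 85, 0.1, 41.9, -16.2, -5.56, 0, 0, 85, 0.1, 43.1, -12.1, -5.56, 0, 0, 85, 0, 44.2, -7.8, -5.56, 0, 0, 85, 0.1, 44.7, -3.6, -5.55, 0, 0, 85, 0, 44.8, 0.9, -5.56, 0, 0, 85, 0.1, 44.5, 5.1, -5.56, 0, 0, 85, 0, 43.9, 9.5, -5.56, 0, 0]

```text
t: 1.1
tcp_pos: [0.4308, -0.2489, 0.2304]
tool_rot: [0.122, 0.697, -0.121, 0.696]
force: [0.9, 0.2, 0.8]
finger_gap: 0.995
```

move_arm:
  deltas: [85, 3.3, 44.4, -7.9, -6.11, 0, 0, 85, 3.4, 45, -3.1, -6.11, 0, 0, 85, 3.3, 45.1, 1.7, -6.11, 0, 0, 85, 3.4, 44.7, 6.5, -6.11, 0, 0, 85, 3.3, 43.7, 11.2, -6.11, 0, 0, 85, 3.3, 42.2, 15.7, -6.11, 0, 0, 85, 3.4, 40.4, 20.2, -6.11, 0, 0, 85, 3.3, 38, 24.4, -6.12, 0, 0, 85, 3.3, 35.1, 28.3, -6.11, 0, 0, 85, 22.5, 24.9, 14.5, -5.2, 0, 0]

```text
t: 2.1
tcp_pos: [0.5007, 0.1814, 0.1797]
tool_rot: [-0.245, 0.661, 0.245, 0.666]
force: [0.4, 0.3, -0.2]
finger_gap: 0.995
```

```bash
python3 - <<'E'
from plan import *
s,p,R=cur();print(s['t'],p,yaw(R),R[:,0].round(4))
show(rows(p,R,[((490.5,265,110),55.8,5)],85))
E
```

```text
2.1 [500.73156825 181.39182944 179.71244899] 40.54834899632162 [ 0.0077  0.0016 -1.    ]
[85, 14, 14.1, 9.2, -3.05, 0.07, 0.05, 85, 13.9, 13.6, 10, -3.05, 0.08, 0.06, 85, 14, 13, 10.7, -3.05, 0.07, 0.05, 85, 13.9, 12.4, 11.4, -3.05, 0.07, 0.06, 85, 14, 11.7, 12, -3.05, 0.08, 0.05]
```

move_arm:
  deltas: [85, 14, 14.1, 9.2, -3.05, 0, 0, 85, 13.9, 13.6, 10, -3.05, 0, 0, 85, 14, 13, 10.7, -3.05, 0, 0, 85, 13.9, 12.4, 11.4, -3.05, 0, 0, 85, 14, 11.7, 12, -3.05, 0, 0, 85, 0, 0, 0, 0, 0, 0, 85, 0, 0, 0, 0, 0, 0]

```text
t: 2.8
tcp_pos: [0.4872, 0.2616, 0.1079]
tool_rot: [-0.329, 0.626, 0.329, 0.625]
force: [0.7, -0.8, 0.1]
finger_gap: 0.996
```

```bash
python3 - <<'E'
from plan import *
s,p,R=cur();print(s['t'],p,yaw(R),R[:,0].round(4))
snap('top','top1')
show(rows(p,R,[((490.5,265,8),55.8,5)],85))
E
```

```text
2.8 [487.16299525 261.59565208 107.90642007] 55.470032263993765 [-1.2e-03 -7.0e-04 -1.0e+00]
[85, 20, -0.2, 1, -0.07, -0.01, -0.01, 85, 20, -0.2, 0.9, -0.06, -0.02, 0, 85, 19.9, -0.1, 1, -0.07, -0.01, -0.01, 85, 20, -0.2, 0.9, -0.06, -0.02, -0.01, 85, 20, -0.2, 1, -0.07, -0.01, -0.01]
```

move_arm:
  deltas: [85, 15, -1, 4.8, -0.3, 0, 0, 85, 25, 0, 0, 0, 0, 0, 85, 25, 0, 0, 0, 0, 0, 85, 20, 0, 0, 0, 0, 0, 85, 15, 0, 0, 0, 0, 0, 85, 0, 0, 0, 0, 0, 0, 85, 0, 0, 0, 0, 0, 0]

```text
t: 3.55
tcp_pos: [0.4915, 0.2649, 0.0083]
tool_rot: [-0.331, 0.625, 0.33, 0.625]
force: [0.5, 0.0, 0.3]
finger_gap: 0.996
```

```bash
python3 - <<'E'
from plan import *
s,p,R=cur();print(s['t'],p,yaw(R),R[:,0].round(4),s['force'])
a=snap('top','top2');b=snap('scene','scene2')
o=np.hstack([cv2.resize(a['image'][180:270,150:250],(400,360)),cv2.resize(b['image'][110:200,220:320],(400,360))]);cv2.imwrite('pics/c2.png',o[:,:,::-1])
E
```

```text
3.55 [491.46657588 264.86885108   8.2555854 ] 55.732045321053434 [ 1.e-04  0.e+00 -1.e+00] [0.50808905 0.01170948 0.29899305]
```

View pics/c2.png

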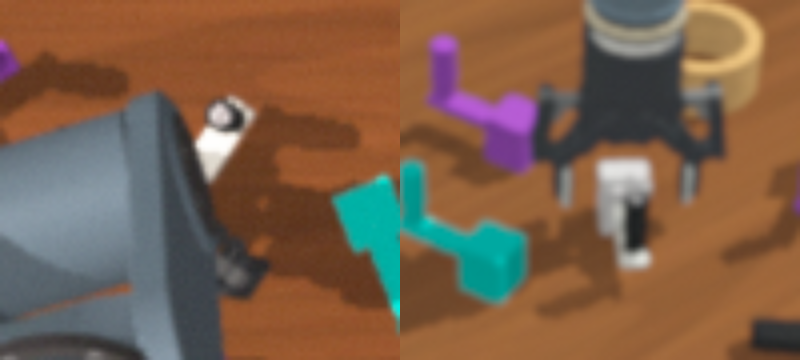

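move_arm:
  deltas: [85, 3, 0, 0, 0, 0, 0, 30, 0, 0, 0, 0, 0, 0, 30, 0, 0, 0, 0, 0, 0, 30, 0, 0, 0, 0, 0, 0, 30, 0, 0, 0, 0, 0, 0, 30, 0, 0, 0, 0, 0, 0, 30, 0, 0, 0, 0, 0, 0]
  force: 100

```text
t: 4.35
tcp_pos: [0.4914, 0.2651, 0.0058]
tool_rot: [-0.331, 0.625, 0.331, 0.625]
force: [0.2, -0.1, 5.9]
finger_gap: 0.413
```

```bash
python3 - <<'E'
from plan import *
s,p,R=cur();print(s['t'],p,yaw(R),R[:,0].round(4),s['force'],s['finger_gap']*85)
E
```

```text
4.35 [491.37046366 265.1055756    5.83557448] 55.77260982431809 [ 7.e-04  1.e-04 -1.e+00] [ 0.17038754 -0.11937454  5.87515394] 35.118905097460726
```

```bash
python3 - <<'E'
from plan import *
s,p,R=cur()
show(rows(p,R,[((491.4,265,145),55.8,4),((541.5,-60,145),83.7,9),((541.5,-95.3,135),83.7,2)],30))
E
```

```text
[30, -34.8, 0, 0, -0.01, 0.01, 0.01, 30, -34.8, -0.1, 0, 0, 0, 0, 30, -34.8, 0, 0, -0.01, 0.01, 0.01, 30, -34.8, 0, 0, -0.01, 0.01, 0.01, 30, 0, -24.9, -26.7, -3.1, 0, 0, 30, 0, -23.4, -28.1, -3.1, 0, 0, 30, 0, -21.9, -29.3, -3.1, 0, 0, 30, 0, -20.2, -30.4, -3.1, 0, 0, 30, 0, -18.6, -31.5, -3.1, 0, 0, 30, 0, -16.9, -32.4, -3.1, 0, 0]

[30, 0, -15.1, -33.3, -3.1, 0, 0, 30, 0, -13.2, -34, -3.1, 0, 0, 30, 0, -11.4, -34.7, -3.1, 0, 0, 30, 5, -1.9, -17.6, 0, 0, 0, 30, 5, -2, -17.5, 0, 0, 0]
```

move_arm:
  deltas: [30, -15, 0, 0, 0, 0, 0, 30, -30, 0, 0, 0, 0, 0, 30, -34, 0, 0, 0, 0, 0, 30, -30, 0, 0, 0, 0, 0, 30, -30, 0, 0, 0, 0, 0, 30, 0, 0, 0, 0, 0, 0]

```text
t: 4.95
tcp_pos: [0.4933, 0.2659, 0.1481]
tool_rot: [-0.331, 0.622, 0.33, 0.628]
force: [0.4, 1.3, -5.1]
finger_gap: 0.412
```

move_arm:
  deltas: [30, 0, -24.9, -26.7, -3.1, 0, 0, 30, 0, -23.4, -28.1, -3.1, 0, 0, 30, 0, -21.9, -29.3, -3.1, 0, 0, 30, 0, -20.2, -30.4, -3.1, 0, 0, 30, 0, -18.6, -31.5, -3.1, 0, 0, 30, 0, -16.9, -32.4, -3.1, 0, 0, 30, 0, -15.1, -33.3, -3.1, 0, 0, 30, 0, -13.2, -34, -3.1, 0, 0, 30, 0, -11.4, -34.7, -3.1, 0, 0, 30, 0, -1.9, -17.6, 0, 0, 0]

```text
t: 5.95
tcp_pos: [0.541, -0.0807, 0.1426]
tool_rot: [-0.471, 0.528, 0.471, 0.527]
force: [0.8, -0.3, -4.8]
finger_gap: 0.41
```

move_arm:
  deltas: [30, 0, -2, -17.6, 0, 0, 0, 30, 0, 0, 0, 0, 0, 0, 30, 0, 0, 0, 0, 0, 0, 30, 0, 0, 0, 0, 0, 0]

```text
t: 6.35
tcp_pos: [0.5399, -0.0943, 0.1433]
tool_rot: [-0.471, 0.527, 0.473, 0.526]
force: [-0.2, 0.1, -5.8]
finger_gap: 0.412
```

```bash
python3 - <<'E'
from plan import *
s,p,R=cur();print(s['t'],p,yaw(R),R[:,0].round(4),s['force'],s['finger_gap']*85)
a=snap('top','top3');b=snap('scene','scene3')
o=np.hstack([cv2.resize(a['image'][150:280,280:425],(400,360)),cv2.resize(b['image'][150:260,130:252],(400,360))]);cv2.imwrite('pics/c3.png',o[:,:,::-1])
E
```

```text
6.35 [539.91435714 -94.25175325 143.3267395 ] 83.68264221422073 [-0.0025  0.0014 -1.    ] [-0.18589961  0.06654712 -5.78024036] 35.03810072836239
```

View pics/c3.png

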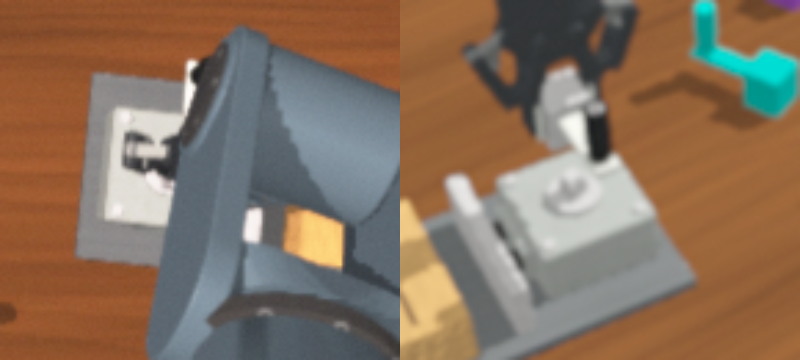

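```bash
python3 - <<'E'
from fit import *
F=8
for n,w in (('scene3',(155,150,225,220)),('top3',(300,165,380,245))):
    s=dict(np.load(f'pics/{n}.npz')); x0,y0,x1,y1=w
    im=cv2.resize(s['image'][y0:y1,x0:x1],None,fx=F,fy=F,interpolation=cv2.INTER_CUBIC)[:,:,::-1].copy()
    def dr(M,p,c):
        u=(proj(s,world(M,p))-[x0-.5,y0-.5])*F-.5
        cv2.polylines(im,[cv2.convexHull(np.round(u).astype(np.int32))],True,c,1)
    for M in CR: dr(M,(.5392,-.0942,np.radians(-6.3),.1375),(0,0,255))
    sh=(.5415,-.0953,np.radians(-6.3),0)
    dr(box(-.0064,.0064,-.0064,.0064,.09,.09),sh,(0,255,0))
    dr(box(-.008,.008,-.008,.008,.07,.086),sh,(255,0,0))
    dr(box(-.05,.05,-.05,.05,.065,.065),sh,(0,255,0))
    cv2.imwrite(f'pics/ov_{n}.png',im)
E
```

```text
(no output)
```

View pics/ov_scene3.png

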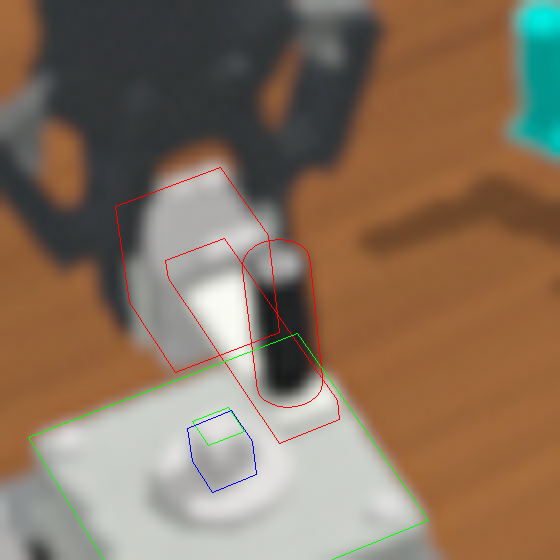

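View pics/ov_top3.png

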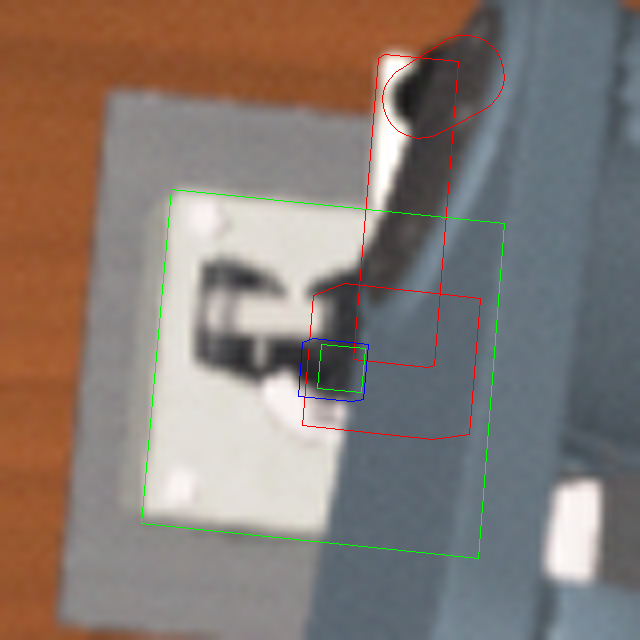

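```bash
python3 - <<'E'
from fit import *
F=8;o=[]
for n,w in (('scene0',(160,185,210,240)),('top0',(310,180,360,235))):
    s=dict(np.load(f'pics/{n}.npz')); x0,y0,x1,y1=w
    im=cv2.resize(s['image'][y0:y1,x0:x1],None,fx=F,fy=F,interpolation=cv2.INTER_CUBIC)[:,:,::-1].copy()
    def dr(M,p,c):
        u=(proj(s,world(M,p))-[x0-.5,y0-.5])*F-.5
        cv2.polylines(im,[cv2.convexHull(np.round(u).astype(np.int32))],True,c,1)
    sh=(.5415,-.0953,np.radians(-6.3),0)
    dr(box(-.0064,.0064,-.0064,.0064,.09,.09),sh,(0,255,0))
    dr(box(-.008,.008,-.008,.008,.07,.086),sh,(255,0,0))
    dr(box(-.05,.05,-.05,.05,.065,.065),sh,(0,255,0))
    o.append(im)
cv2.imwrite('pics/ovs.png',np.hstack(o))
# quantitative: gearbox top-face edges, side gradient search
from scipy.ndimage import map_coordinates
from scipy.optimize import least_squares
for n in('top0','scene0'):
    s=dict(np.load(f'pics/{n}.npz')); g=cv2.GaussianBlur(s['image'].astype(float),(0,0),.7)
    def prof(p,off):  # mean gray on square boundary with half-side .05+off
        h=.05+off; t=np.linspace(-.042,.042,40); z=np.full(40,.065); e=np.ones(40)*h
        res=[]
        for E in (np.c_[e,t,z],np.c_[-e,t,z],np.c_[t,e,z],np.c_[t,-e,z]):
            u=proj(s,world(E,(*p,0))); res.append(np.mean([map_coordinates(g[:,:,k],[u[:,1],u[:,0]],order=1) for k in range(3)]))
        return np.array(res)
    p=(.5415,-.0953,np.radians(-6.3))
    offs=np.arange(-.008,.0081,.0005); A=np.array([prof(p,o) for o in offs]); G=np.abs(np.diff(A,axis=0))
    print(n,[(round((offs[i]+.00025)*1e3,2),round(G[i,k],1)) for k in range(4) for i in [G[:,k].argmax()]])
E
```

```text
top0 [(np.float64(-0.25), np.float64(6.3)), (np.float64(-2.75), np.float64(7.4)), (np.float64(-0.25), np.float64(5.7)), (np.float64(-2.25), np.float64(7.0))]
scene0 [(np.float64(2.25), np.float64(3.1)), (np.float64(-0.75), np.float64(4.4)), (np.float64(0.25), np.float64(5.9)), (np.float64(-1.25), np.float64(3.6))]
```

View pics/ovs.png

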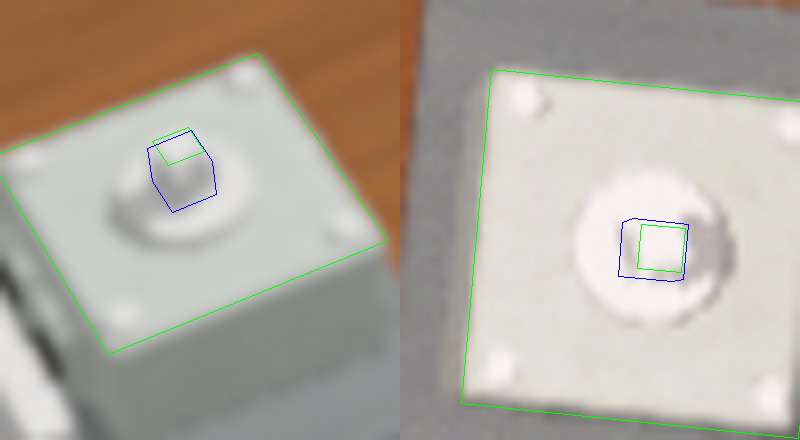

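move_arm:
  deltas: [30, 15, -3.7, 0, 0, 0, 0, 30, 15, 0, 0, 0, 0, 0, 30, 10, 0, 0, 0, 0, 0, 30, 0, 0, 0, 0, 0, 0, 30, 0, 0, 0, 0, 0, 0]

```text
t: 6.95
tcp_pos: [0.5446, -0.0956, 0.1039]
tool_rot: [-0.471, 0.527, 0.472, 0.527]
force: [-0.5, -0.4, -4.7]
finger_gap: 0.41
```

```bash
python3 - <<'E'
from plan import *
from fit import *
s,p,R=cur();print(s['t'],p,yaw(R),R[:,0].round(4),s['force'],s['ft_torque'],s['finger_gap']*85)
b=snap('scene','scene4');s=b
x0,y0,x1,y1=(150,165,220,230);F=8
im=cv2.resize(s['image'][y0:y1,x0:x1],None,fx=F,fy=F,interpolation=cv2.INTER_CUBIC)[:,:,::-1].copy()
raw=im.copy()
def dr(M,p,c):
        u=(proj(s,world(M,p))-[x0-.5,y0-.5])*F-.5
        cv2.polylines(im,[cv2.convexHull(np.round(u).astype(np.int32))],True,c,1)
for M in CR: dr(M,((p[0]-.7)/1e3,(p[1]+.1)/1e3,np.radians(-6.3),(p[2]-5.8)/1e3),(0,0,255))
sh=(.5429,-.0946,np.radians(-6.3),0)
dr(box(-.0064,.0064,-.0064,.0064,.09,.09),sh,(0,255,0))
dr(box(-.008,.008,-.008,.008,.07,.086),sh,(255,0,0))
cv2.imwrite('pics/ov4.png',cv2.resize(np.hstack([raw,im]),(800,371)))
E
```

```text
6.95 [544.63140476 -95.60945542 103.85452728] 83.6727538216171 [-6.e-04  3.e-04 -1.e+00] [-0.52231811 -0.42770166 -4.66909462] [-0.03347388  0.03788765  0.04742449] 34.8093643379645
```

View pics/ov4.png

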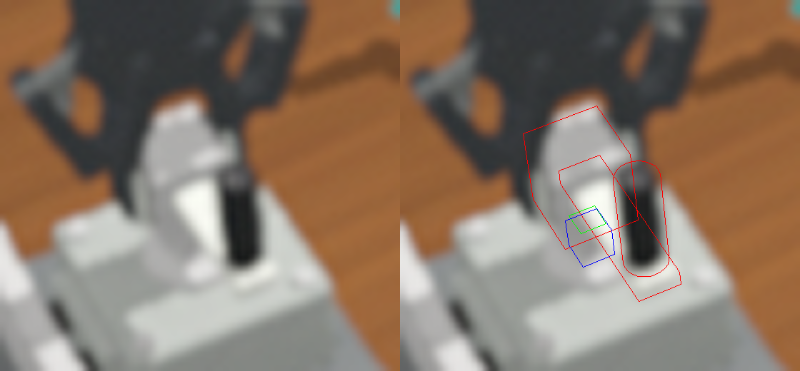

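move_arm:
  deltas: [30, 2, 1.1, 0.8, 0, 0, 0, 30, 0, 0, 0, 0, 0, 0, 30, 3, 0, 0, 0, 0, 0, 30, 2, 0, 0, 0, 0, 0, 30, 1, 0, 0, 0, 0, 0, 30, 0, 0, 0, 0, 0, 0]

```text
t: 7.6
tcp_pos: [0.5435, -0.0949, 0.0961]
tool_rot: [-0.471, 0.527, 0.472, 0.527]
force: [0.3, -0.2, -4.9]
finger_gap: 0.409
```

move_arm:
  deltas: [30, 2, 0, 0, 0, 0, 0, 30, 2, 0, 0, 0, 0, 0, 30, 1, 0, 0, 0, 0, 0]

```text
t: 7.9
tcp_pos: [0.5437, -0.0947, 0.0915]
tool_rot: [-0.471, 0.527, 0.472, 0.527]
force: [-2.5, 1.7, 3.4]
finger_gap: 0.407
```

move_arm:
  deltas: [30, 0, 0.5, 0.3, 0, 0, 0, 30, 1, 0, 0, 0, 0, 0, 30, 0, 0, 0, 0, 0, 0]

```text
t: 8.2
tcp_pos: [0.5436, -0.0947, 0.0913]
tool_rot: [-0.472, 0.527, 0.471, 0.527]
force: [-1.4, 1.5, 4.8]
finger_gap: 0.409
```

move_arm:
  deltas: [30, 0, 0.6, 0.6, 0, 0, 0, 30, 0, 0, 0, 0, 0, 0]

```text
t: 8.4
tcp_pos: [0.5436, -0.0946, 0.0913]
tool_rot: [-0.473, 0.527, 0.471, 0.527]
force: [-0.7, -0.5, 5.7]
finger_gap: 0.407
```

```bash
python3 - <<'E'
from plan import *
s,p,R=cur();print(s['t'],p,yaw(R),R[:,0].round(4),s['force'],s['ft_torque'],s['finger_gap']*85)
E
```

```text
8.4 [543.63215228 -94.58088055  91.29503171] 83.68023652804041 [ 0.0025 -0.0016 -1.    ] [-0.72233178 -0.52812656  5.72846872] [-0.09462051  0.15122602  0.05800924] 34.614011481993494
```

move_arm:
  deltas: [30, 1, 0, 0, 0, 0, 0, 30, 1, 0, 0, 0, 0, 0, 30, 0, 0, 0, 0, 0, 0]

```text
t: 8.7
tcp_pos: [0.5438, -0.0946, 0.0907]
tool_rot: [-0.473, 0.526, 0.47, 0.527]
force: [-3.9, -0.1, 16.2]
finger_gap: 0.403
```

```bash
python3 - <<'E'
from plan import *
s,p,R=cur();print(s['t'],p,yaw(R),R[:,0].round(4),s['force'],s['ft_torque'],s['finger_gap']*85)
E
```

```text
8.7 [543.75763685 -94.60446055  90.70048141] 83.67811216528857 [ 0.003  -0.0018 -1.    ] [-3.86836966 -0.14837769 16.21094999] [0.04099347 0.64380723 0.01950703] 34.29055106925708
```

move_arm:
  deltas: [30, -2, 0.8, 0, 0, 0, 0, 30, 0, 0, 0, 0, 0, 0, 30, 1, 0, 0, 0, 0, 0, 30, 1, 0, 0, 0, 0, 0, 30, 0, 0, 0, 0, 0, 0]

```text
t: 9.2
tcp_pos: [0.5435, -0.0945, 0.0906]
tool_rot: [-0.473, 0.526, 0.47, 0.527]
force: [-0.9, -0.1, 16.4]
finger_gap: 0.411
```

```bash
python3 - <<'E'
from plan import *
s,p,R=cur();print(s['t'],p,yaw(R),R[:,0].round(4),s['force'],s['ft_torque'],s['finger_gap']*85)
E
```

```text
9.2 [543.46915025 -94.497783    90.6165517 ] 83.66517056500304 [ 0.0039 -0.0017 -1.    ] [-0.92366453 -0.1424023  16.3888148 ] [0.01219737 0.34497392 0.00106837] 34.901050030161464
```

```bash
python3 - <<'E'
from fit import *
o=[]
for n,w in (('scene0',(168,193,198,218)),('top0',(326,196,356,226))):
    s=dict(np.load(f'pics/{n}.npz')); x0,y0,x1,y1=w
    c=s['image'][y0:y1,x0:x1].astype(float); c=np.clip((c-120)/(255-120),0,1)*255
    o.append(cv2.resize(cv2.resize(c.astype(np.uint8),None,fx=13,fy=13,interpolation=cv2.INTER_CUBIC),(390,390 if n=='top0' else 325)))
o[0]=np.vstack([o[0],np.zeros((65,390,3),np.uint8)])
cv2.imwrite('pics/shaftz.png',np.hstack(o)[:,:,::-1])
snap('scene','scene5')
s=dict(np.load('pics/scene5.npz'));cv2.imwrite('pics/s5.png',cv2.resize(s['image'][165:230,150:230],None,fx=9,fy=9,interpolation=cv2.INTER_CUBIC)[:,:,::-1])
E
```

```text
(no output)
```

View pics/shaftz.png

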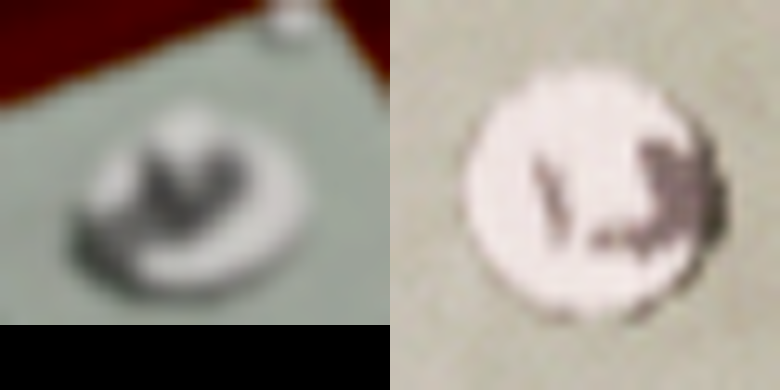

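View pics/s5.png

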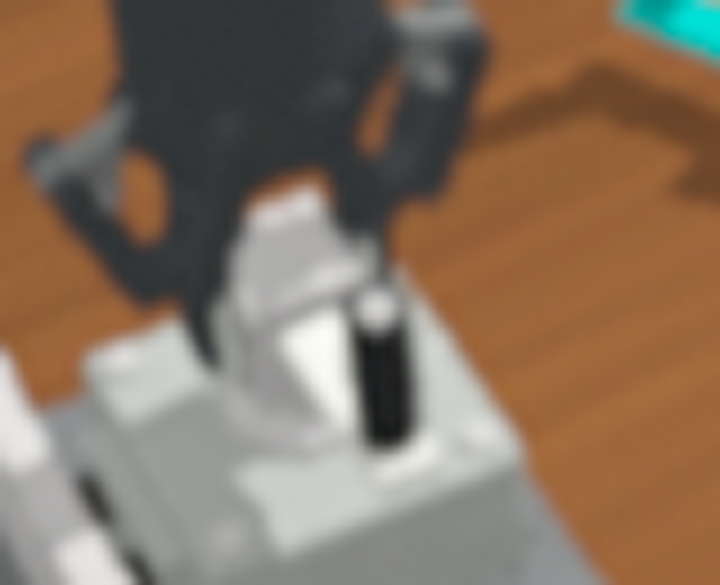

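```bash
python3 - <<'E'
from fit import *
tiles=[]
for n,w in (('scene0',(173,195,193,215)),('top0',(331,201,351,221))):
    s=dict(np.load(f'pics/{n}.npz')); x0,y0,x1,y1=w;F=13
    c=s['image'][y0:y1,x0:x1].astype(float); c=(np.clip((c-120)/(135),0,1)*255).astype(np.uint8)[:,:,::-1]
    row=[]
    for yw in (10,17,24):
        im=cv2.resize(c,None,fx=F,fy=F,interpolation=cv2.INTER_CUBIC).copy()
        p=(.5428,-.0944,np.radians(yw),0)
        def ring(h,z): 
            X=np.array([[h,h,z],[-h,h,z],[-h,-h,z],[h,-h,z]]); return ((proj(s,world(X,p))-[x0-.5,y0-.5])*F-.5)
        a,b,d=ring(.0064,.09),ring(.008,.086),ring(.008,.07)
        for q,col in((a,(0,255,0)),(b,(255,0,0)),(d,(0,0,255))): cv2.polylines(im,[np.round(q).astype(np.int32)],True,col,1)
        for k in range(4): cv2.line(im,tuple(int(v) for v in b[k]),tuple(int(v) for v in d[k]),(255,0,255),1)
        row.append(im)
    tiles.append(np.hstack(row))
cv2.imwrite('pics/yaw.png',np.vstack(tiles))
E
```

```text
(no output)
```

View pics/yaw.png

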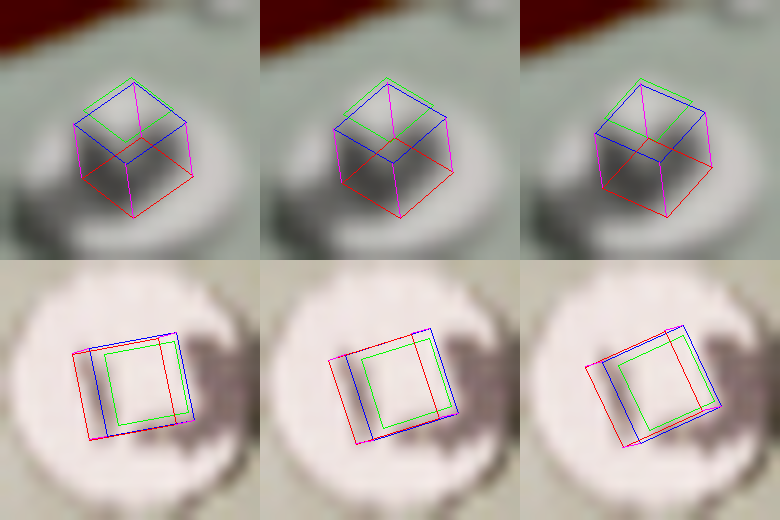

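Zoomed in, the shaft turns out to be rotated to about +16° in world. I had assumed it was square with the gearbox at −6°. The crank stalled at the taper because of this, so I'll lift, turn it 22° and re-seat it.

move_arm:
  deltas: [30, -6, 0, 0, 0, 0, 0, 30, -6, 0, 0, 0, 0, 0, 30, 0, 0, 0, -5.6, 0, 0, 30, 0, 0, 0, -5.6, 0, 0, 30, 0, 0, 0, -5.6, 0, 0, 30, 0, 0, 0, -5.5, 0, 0, 30, 0, 0, 0, 0, 0, 0, 30, 0, 0, 0, 0, 0, 0]

```text
t: 10.05
tcp_pos: [0.5408, -0.0933, 0.0994]
tool_rot: [-0.563, 0.427, 0.565, 0.426]
force: [0.1, 0.2, -4.9]
finger_gap: 0.405
```

```bash
python3 - <<'E'
from plan import *
s,p,R=cur();print(s['t'],p,yaw(R),R[:,0].round(4),s['force'],s['ft_torque'],s['finger_gap']*85)
print(R.T@(np.array([543.4,-94.2,98])-p))
E
```

```text
10.05 [540.8397163  -93.3476696   99.44611173] 105.843172962335 [-0.0027  0.0011 -1.    ] [ 0.09886468  0.17778759 -4.87333841] [ 0.00493882  0.0343805  -0.00322849] 34.41813754442053
[ 1.43838251 -2.23360195 -1.52145883]
```

move_arm:
  deltas: [30, 1, -2.2, -1.5, 0, 0.15, 0, 30, 0, 0, 0, 0, 0, 0, 30, 2, 0, 0, 0, 0, 0, 30, 2, 0, 0, 0, 0, 0, 30, 2, 0, 0, 0, 0, 0, 30, 2, 0, 0, 0, 0, 0]

```text
t: 10.65
tcp_pos: [0.5443, -0.0946, 0.0911]
tool_rot: [0.565, -0.426, -0.564, -0.425]
force: [-1.1, 1.3, -4.1]
finger_gap: 0.407
```

```bash
python3 - <<'E'
from plan import *
s,p,R=cur();print(s['t'],p,yaw(R),R[:,0].round(4),s['force'],s['ft_torque'],s['finger_gap']*85)
E
```

```text
10.65 [544.2818513  -94.63506515  91.14981986] 105.94745554897342 [ 5.0e-04 -2.4e-03 -1.0e+00] [-1.07705565  1.31778575 -4.09375747] [ 0.17919465  0.14859956 -0.00473647] 34.563626436862265
```

move_arm:
  deltas: [30, 1, 0.5, 0.6, 0, 0, 0, 30, 2, 0, 0, 0, 0, 0, 30, 2, 0, 0, 0, 0, 0]

```text
t: 10.95
tcp_pos: [0.5438, -0.0942, 0.0862]
tool_rot: [0.565, -0.426, -0.564, -0.425]
force: [-1.1, -0.0, -4.4]
finger_gap: 0.411
```

```bash
python3 - <<'E'
from plan import *
s,p,R=cur();print(s['t'],p,yaw(R),R[:,0].round(4),s['force'],s['ft_torque'],s['finger_gap']*85)
E
```

```text
10.95 [543.7662588  -94.24711838  86.1542943 ] 105.95763476107096 [ 8.0e-04 -2.6e-03 -1.0e+00] [-1.1448815  -0.00965417 -4.43357457] [ 0.05210896  0.01194877 -0.04961596] 34.917530451894095
```

move_arm:
  deltas: [30, 2, 0.3, 0, 0, 0, 0, 30, 2, 0, 0, 0, 0, 0, 30, 2, 0, 0, 0, 0, 0]

```text
t: 11.25
tcp_pos: [0.5435, -0.0944, 0.0801]
tool_rot: [0.565, -0.426, -0.564, -0.425]
force: [-0.4, -0.7, -5.1]
finger_gap: 0.408
```

move_arm:
  deltas: [30, 1, 0, 0, 0, 0, 0, 30, 1, 0, 0, 0, 0, 0, 30, 1, 0, 0, 0, 0, 0]

```text
t: 11.55
tcp_pos: [0.5435, -0.0943, 0.0773]
tool_rot: [0.565, -0.426, -0.564, -0.425]
force: [0.1, -0.7, -5.4]
finger_gap: 0.407
```

move_arm:
  deltas: [30, 1, 0, 0, 0, 0, 0, 30, 0.7, 0, 0, 0, 0, 0, 30, 0, 0, 0, 0, 0, 0]

```text
t: 11.85
tcp_pos: [0.5435, -0.0944, 0.0758]
tool_rot: [0.565, -0.426, -0.564, -0.425]
force: [-1.0, 1.3, -2.7]
finger_gap: 0.41
```

move_arm:
  deltas: [30, 0.7, 0, 0, 0, 0, 0, 30, 0, 0, 0, 0, 0, 0]

```text
t: 12.05
tcp_pos: [0.5435, -0.0944, 0.0758]
tool_rot: [0.565, -0.426, -0.564, -0.425]
force: [-2.6, 0.7, 3.7]
finger_gap: 0.407
```

move_arm:
  deltas: [30, 0.6, 0, 0, 0, 0, 0, 30, 0, 0, 0, 0, 0, 0]

```text
t: 12.25
tcp_pos: [0.5435, -0.0944, 0.0758]
tool_rot: [0.566, -0.426, -0.564, -0.425]
force: [-2.3, 0.4, 8.5]
finger_gap: 0.409
```

move_arm:
  deltas: [36, -0.6, 0, 0, 0, 0, 0, 85, 0, 0, 0, 0, 0, 0, 85, 0, 0, 0, 0, 0, 0, 85, 0, 0, 0, 0, 0, 0, 85, 0, 0, 0, 0, 0, 0]

```text
t: 12.75
tcp_pos: [0.5437, -0.0944, 0.0748]
tool_rot: [0.565, -0.426, -0.564, -0.425]
force: [0.0, 0.3, -0.8]
finger_gap: 0.997
```

```bash
python3 - <<'E'
from plan import *
s,p,R=cur();print(s['t'],p,yaw(R),R[:,0].round(4),s['force'],s['finger_gap']*85)
b=snap('scene','scene6');cv2.imwrite('pics/s6.png',cv2.resize(b['image'][150:250,120:240],None,fx=6,fy=6,interpolation=cv2.INTER_CUBIC)[:,:,::-1])
E
```

```text
12.75 [543.705545   -94.43357158  74.78844127] 105.95596568831799 [ 0.001  -0.0026 -1.    ] [ 0.01564113  0.25998698 -0.79100475] 84.76736260614226
```

View pics/s6.png

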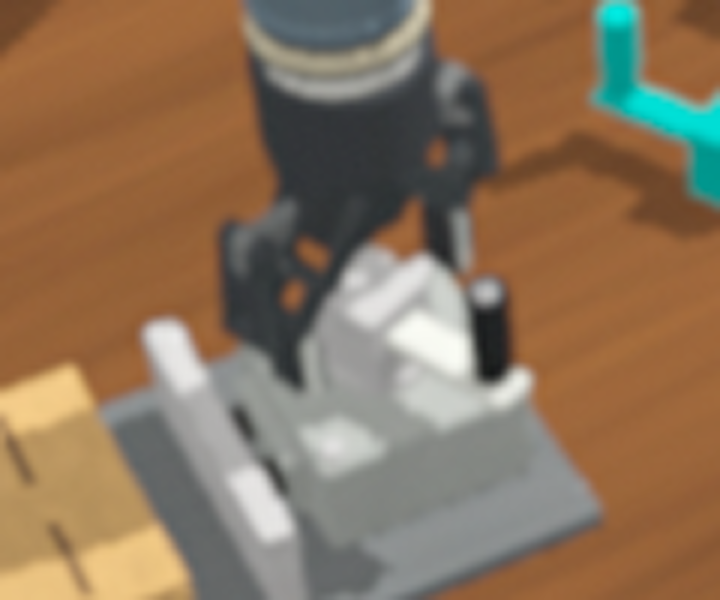

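move_arm:
  deltas: [85, -25, 0, 0, 0, 0, 0, 85, -40, 0, 0, 0, 0, 0, 85, -30, 0, 0, 0, 0, 0, 85, 0, -25, 0, 0, 0, 0, 85, 0, -30, 0, 0, 0, 0, 85, 0, -14, 0, 0, 0, 0, 85, 0, 0, 0, 0, 0, 0, 85, 0, 0, 0, 0, 0, 0]

```text
t: 13.6
tcp_pos: [0.6088, -0.0749, 0.1693]
tool_rot: [0.565, -0.426, -0.565, -0.425]
force: [-0.6, 0.7, 0.1]
finger_gap: 0.993
```

```bash
python3 - <<'E'
from plan import *
s,p,R=cur();print(s['t'],p,yaw(R),R[:,0].round(4),s['force'],s['finger_gap']*85)
print(R.T@(np.array([610.1,-75.3,110])-p))
E
```

```text
13.6 [608.83700697 -74.91587267 169.33826816] 105.98331762311736 [-0.0012 -0.0022 -1.    ] [-0.64049926  0.71066518  0.10294656] 84.37933814999776
[59.3374729  -1.2097111  -0.61129571]
```

move_arm:
  deltas: [85, 15, -1.2, -0.6, 0, 0, 0, 85, 20, 0, 0, 0, 0, 0, 85, 15, 0, 0, 0, 0, 0, 85, 8, 0, 0, 0, 0, 0, 85, 0, 0, 0, 0, 0, 0]

```text
t: 14.1
tcp_pos: [0.6093, -0.0754, 0.11]
tool_rot: [-0.564, 0.427, 0.565, 0.425]
force: [-0.3, 0.1, 0.1]
finger_gap: 0.998
```

```bash
python3 - <<'E'
from plan import *
s,p,R=cur();print(s['t'],p,yaw(R),R[:,0].round(4),s['force'],s['finger_gap']*85)
b=snap('scene','scene7');c=snap('top','top7');cv2.imwrite('pics/s7.png',np.hstack([cv2.resize(b['image'][150:250,120:240],(400,333)),cv2.resize(c['image'][150:250,290:410],(400,333))])[:,:,::-1])
E
```

```text
14.1 [609.28522454 -75.41207368 109.95997258] 105.92207482070442 [-0.0034 -0.0013 -1.    ] [-0.32754568  0.11723833  0.06772215] 84.8530150388215
```

View pics/s7.png

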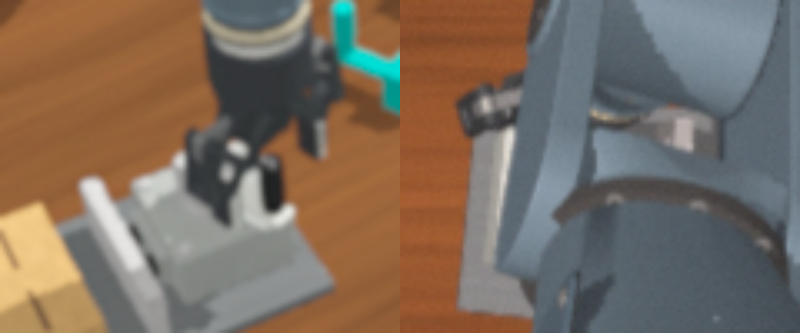

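move_arm:
  deltas: [10, 0, 0, 0, 0, 0.2, 0, 10, 0, 0, 0, 0, 0, 0, 10, 0, 0, 0, 0, 0, 0, 10, 0, 0, 0, 0, 0, 0, 10, 0, 0, 0, 0, 0, 0, 10, 0, 0, 0, 0, 0, 0, 10, 0, 0, 0, 0, 0, 0]
  force: 70

```text
t: 14.9
tcp_pos: [0.6114, -0.0755, 0.1122]
tool_rot: [0.566, -0.427, -0.563, -0.425]
force: [0.4, 1.2, 2.5]
finger_gap: 0.218
```

```bash
python3 - <<'E'
from plan import *
s,p,R=cur();print(s['t'],p,yaw(R),R[:,0].round(4),s['force'],s['ft_torque'],s['finger_gap']*85)
E
```

```text
14.9 [611.36128444 -75.51146474 112.23864662] 105.95463264757139 [ 0.0023 -0.0059 -1.    ] [0.38080634 1.19322977 2.48287142] [ 0.17792765  0.04144954 -0.01499749] 18.49769123829069
```

```bash
cat > arc.py <<'E'
from plan import *
def arc(a0,da,n,Y=105.95,r=70,jaw=10):
    T=toolR(Y);o=[]
    acc=np.zeros(3)
    for i in range(n):
        a,b=np.radians(a0-da*i),np.radians(a0-da*(i+1))
        tot=T.T@(r*np.array([np.cos(b)-np.cos(np.radians(a0)),np.sin(b)-np.sin(np.radians(a0)),0]))
        d=np.round(tot-acc,1);acc+=d;o.append([jaw,*d,0,0,0])
    return o
E
python3 - <<'E'
from arc import *
show(arc(16,6,10)); 
for k in range(3): show(arc(-44-120*k,12,10))
E
```

```text
[10, 0, 0.4, -7.3, 0, 0, 0, 10, 0, 1.1, -7.3, 0, 0, 0, 10, 0, 1.9, -7, 0, 0, 0, 10, 0, 2.6, -6.9, 0, 0, 0, 10, 0, 3.3, -6.5, 0, 0, 0, 10, 0, 4, -6.2, 0, 0, 0, 10, 0, 4.6, -5.7, 0, 0, 0, 10, 0, 5.2, -5.1, 0, 0, 0, 10, 0, 5.7, -4.7, 0, 0, 0, 10, 0, 6.1, -4, 0, 0, 0]

[10, 0, 13.4, -6, 0, 0, 0, 10, 0, 14.3, -3, 0, 0, 0, 10, 0, 14.6, 0, 0, 0, 0, 10, 0, 14.3, 3, 0, 0, 0, 10, 0, 13.4, 5.9, 0, 0, 0, 10, 0, 11.8, 8.6, 0, 0, 0, 10, 0, 9.8, 10.9, 0, 0, 0, 10, 0, 7.4, 12.7, 0, 0, 0, 10, 0, 4.5, 13.9, 0, 0, 0, 10, 0, 1.6, 14.5, 0, 0, 0]

[10, 0, -1.5, 14.6, 0, 0, 0, 10, 0, -4.5, 13.9, 0, 0, 0, 10, 0, -7.3, 12.7, 0, 0, 0, 10, 0, -9.8, 10.8, 0, 0, 0, 10, 0, -11.8, 8.7, 0, 0, 0, 10, 0, -13.4, 5.9, 0, 0, 0, 10, 0, -14.3, 3.1, 0, 0, 0, 10, 0, -14.7, 0, 0, 0, 0, 10, 0, -14.3, -3, 0, 0, 0, 10, 0, -13.3, -6, 0, 0, 0]

[10, 0, -11.8, -8.6, 0, 0, 0, 10, 0, -9.8, -10.9, 0, 0, 0, 10, 0, -7.4, -12.6, 0, 0, 0, 10, 0, -4.5, -13.9, 0, 0, 0, 10, 0, -1.6, -14.6, 0, 0, 0, 10, 0, 1.6, -14.5, 0, 0, 0, 10, 0, 4.5, -14, 0, 0, 0, 10, 0, 7.3, -12.6, 0, 0, 0, 10, 0, 9.8, -10.9, 0, 0, 0, 10, 0, 11.8, -8.6, 0, 0, 0]
```

move_arm:
  deltas: [10, 0, 0.4, -7.3, 0, 0, 0, 10, 0, 1.1, -7.3, 0, 0, 0, 10, 0, 1.9, -7, 0, 0, 0, 10, 0, 2.6, -6.9, 0, 0, 0, 10, 0, 3.3, -6.5, 0, 0, 0, 10, 0, 4, -6.2, 0, 0, 0, 10, 0, 4.6, -5.7, 0, 0, 0, 10, 0, 5.2, -5.1, 0, 0, 0, 10, 0, 5.7, -4.7, 0, 0, 0, 10, 0, 6.1, -4, 0, 0, 0]

```text
t: 15.9
tcp_pos: [0.5946, -0.1424, 0.1123]
tool_rot: [0.565, -0.426, -0.563, -0.426]
force: [2.0, 7.6, 2.4]
finger_gap: 0.219
```

```bash
cat > st.py <<'E'
from plan import *
C=np.array([542.8,-94.6])
def st():
    s,p,R=cur(); d=p[:2]-C; r=np.hypot(*d); a=np.arctan2(d[1],d[0]); er=d/r; et=np.array([er[1],-er[0]]) # clockwise
    f=s['force'][:2]
    print('t%.2f pos %s r%.1f ang %.1f | Fres(ccw) %.2f Frad %.2f Fz %.2f | xax %s yaw %.1f gap %.1f'%(s['t'],p.round(1),r,np.degrees(a),-f@et,f@er,s['force'][2],R[:2,0].round(4),yaw(R),s['finger_gap']*85))
st()
E
python3 st.py; python3 -c "
from h import *
b=snap('scene','scene8');cv2.imwrite('pics/s8.png',cv2.resize(b['image'][150:250,120:240],None,fx=5,fy=5,interpolation=cv2.INTER_CUBIC)[:,:,::-1])"; python3 st.py
```

```text
t15.90 pos [ 594.6 -142.4  112.3] r70.5 ang -42.7 | Fres(ccw) 6.90 Frad -3.67 Fz 2.44 | xax [ 0.0027 -0.0023] yaw 105.9 gap 18.6
t15.95 pos [ 593.8 -143.2  112.2] r70.4 ang -43.6 | Fres(ccw) 5.32 Frad -2.57 Fz 3.00 | xax [ 0.0017 -0.0028] yaw 105.8 gap 18.8
```

View pics/s8.png

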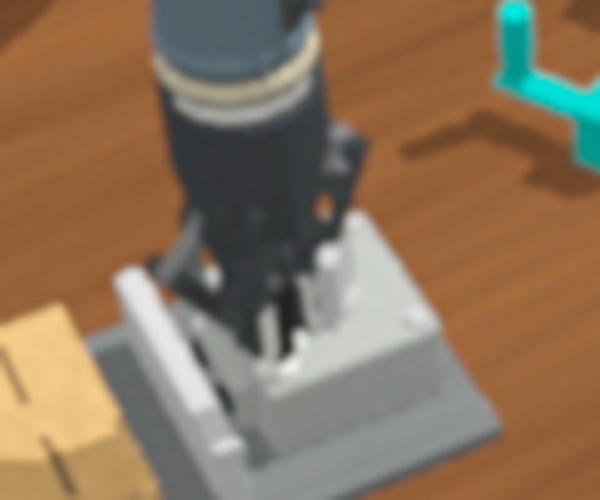

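The crank turns with the hand at about 6.9 N resistance, with radius 70 mm as expected. I'll keep winding.

move_arm:
  deltas: [10, 0, 13.4, -6, 0, 0, 0, 10, 0, 14.3, -3, 0, 0, 0, 10, 0, 14.6, 0, 0, 0, 0, 10, 0, 14.3, 3, 0, 0, 0, 10, 0, 13.4, 5.9, 0, 0, 0, 10, 0, 11.8, 8.6, 0, 0, 0, 10, 0, 9.8, 10.9, 0, 0, 0, 10, 0, 7.4, 12.7, 0, 0, 0, 10, 0, 4.5, 13.9, 0, 0, 0, 10, 0, 1.6, 14.5, 0, 0, 0]

```text
t: 16.95
tcp_pos: [0.4779, -0.1179, 0.1125]
tool_rot: [0.569, -0.428, -0.561, -0.423]
force: [-1.5, -7.1, 2.4]
finger_gap: 0.214
```

```bash
python3 st.py
```

```text
t16.95 pos [ 477.9 -117.9  112.5] r69.0 ang -160.3 | Fres(ccw) 6.18 Frad 3.84 Fz 2.41 | xax [ 0.0051 -0.0123] yaw 106.0 gap 18.1
```

move_arm:
  deltas: [10, 0, -1.5, 14.6, 0, 0, 0, 10, 0, -4.5, 13.9, 0, 0, 0, 10, 0, -7.3, 12.7, 0, 0, 0, 10, 0, -9.8, 10.8, 0, 0, 0, 10, 0, -11.8, 8.7, 0, 0, 0, 10, 0, -13.4, 5.9, 0, 0, 0, 10, 0, -14.3, 3.1, 0, 0, 0, 10, 0, -14.7, 0, 0, 0, 0, 10, 0, -14.3, -3, 0, 0, 0, 10, 0, -13.3, -6, 0, 0, 0]

```text
t: 17.95
tcp_pos: [0.5577, -0.0252, 0.1118]
tool_rot: [-0.563, 0.428, 0.566, 0.424]
force: [-5.7, 4.4, 9.6]
finger_gap: 0.215
```

```bash
python3 st.py
```

```text
t17.95 pos [557.7 -25.2 111.8] r71.0 ang 77.9 | Fres(ccw) 6.46 Frad 3.13 Fz 9.58 | xax [-0.0059 -0.0025] yaw 106.0 gap 18.3
```

move_arm:
  deltas: [10, 0, -11.8, -8.6, 0, 0, 0, 10, 0, -9.8, -10.9, 0, 0, 0, 10, 0, -7.4, -12.6, 0, 0, 0, 10, 0, -4.5, -13.9, 0, 0, 0, 10, 0, -1.6, -14.6, 0, 0, 0, 10, 0, 1.6, -14.5, 0, 0, 0, 10, 0, 4.5, -14, 0, 0, 0, 10, 0, 7.3, -12.6, 0, 0, 0, 10, 0, 9.8, -10.9, 0, 0, 0, 10, 0, 11.8, -8.6, 0, 0, 0]

```text
t: 18.95
tcp_pos: [0.5945, -0.1425, 0.1122]
tool_rot: [0.565, -0.426, -0.563, -0.426]
force: [1.7, 7.4, 2.5]
finger_gap: 0.211
```

```bash
python3 st.py;python3 -c "
from h import *
b=snap('scene','scene9');cv2.imwrite('pics/s9.png',cv2.resize(b['image'][140:310,20:250],None,fx=3,fy=3,interpolation=cv2.INTER_CUBIC)[:,:,::-1])"; python3 st.py
```

```text
t18.95 pos [ 594.5 -142.5  112.2] r70.5 ang -42.9 | Fres(ccw) 6.56 Frad -3.76 Fz 2.45 | xax [ 0.0025 -0.0022] yaw 105.9 gap 17.9
t19.00 pos [ 592.8 -144.3  112.1] r70.5 ang -44.8 | Fres(ccw) 4.29 Frad -3.65 Fz 3.63 | xax [ 0.0004 -0.0033] yaw 105.8 gap 18.3
```

View pics/s9.png

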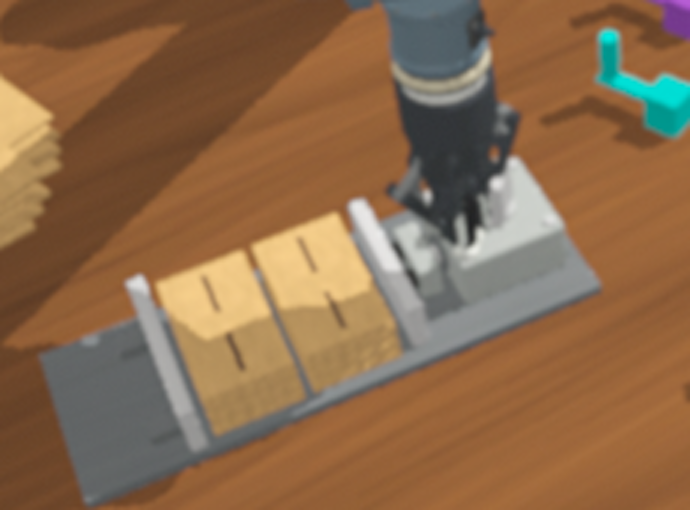

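move_arm:
  deltas: [10, 0, 13.4, -6, 0, 0, 0, 10, 0, 14.3, -3, 0, 0, 0, 10, 0, 14.6, 0, 0, 0, 0, 10, 0, 14.3, 3, 0, 0, 0, 10, 0, 13.4, 5.9, 0, 0, 0, 10, 0, 11.8, 8.6, 0, 0, 0, 10, 0, 9.8, 10.9, 0, 0, 0, 10, 0, 7.4, 12.7, 0, 0, 0, 10, 0, 4.5, 13.9, 0, 0, 0, 10, 0, 1.6, 14.5, 0, 0, 0]

```text
t: 20.0
tcp_pos: [0.4779, -0.1178, 0.1126]
tool_rot: [0.569, -0.428, -0.561, -0.423]
force: [-0.2, -8.3, 1.6]
finger_gap: 0.218
```

```bash
python3 st.py; python3 - <<'E'
from h import *
s=snap('scene','scene10');t=snap('top','top10')
th=np.radians(-6.3); C=np.array([.5428,-.0945])
for nm,s in(('s',s),('t',t)):
    P=cloud(s); im=s['image'].astype(int)
    X=(P[...,0]-C[0])*np.cos(th)+(P[...,1]-C[1])*np.sin(th); Y=-(P[...,0]-C[0])*np.sin(th)+(P[...,1]-C[1])*np.cos(th)
    m=(P[...,2]>.045)&(abs(X)<.06)&(Y<-.05)&(Y>-.45)
    y=Y[m]*1e3; br=(im[...,0]-im[...,2])[m]; z=P[...,2][m]*1e3
    b=np.arange(-320,-60,3)
    print(nm)
    for lo in b[::-1]:
        k=(y>=lo)&(y<lo+3)
        if k.sum(): print(lo,k.sum(),int(np.median(br[k])),int(np.median(z[k])),end=' | ')
    print()
E
```

```text
t20.00 pos [ 477.9 -117.8  112.6] r69.0 ang -160.3 | Fres(ccw) 7.76 Frad 3.03 Fz 1.60 | xax [ 0.0051 -0.0127] yaw 106.1 gap 18.5
s
-62 151 -20 326 | -65 121 -7 286 | -68 89 -6 276 | -71 68 -6 224 | -74 83 -8 215 | -77 66 -2 210 | -80 69 -19 384 | -83 77 -20 382 | -86 74 -20 386 | -89 72 -20 387 | -92 66 -20 392 | -95 31 -21 409 | -98 5 3 46 | -101 7 2 63 | -104 37 3 63 | -107 38 3 62 | -110 37 3 63 | -113 41 3 63 | -116 57 1 57 | -122 16 71 60 | -125 39 91 61 | -128 40 106 60 | -131 44 106 61 | -134 46 106 60 | -137 37 106 61 | -140 39 105 60 | -143 46 106 61 | -146 36 105 60 | -149 39 105 60 | -152 43 106 61 | -155 43 106 61 | -158 45 103 60 | -161 35 89 62 | -164 45 90 61 | -167 41 103 60 | -170 45 105 61 | -173 45 105 60 | -176 39 105 60 | -179 43 105 61 | -182 43 105 60 | -185 38 105 60 | -188 42 105 61 | -191 44 105 60 | -194 43 105 61 | -197 39 106 60 | -200 47 105 59 | -203 30 94 53 | -212 23 92 61 | -215 43 104 61 | -218 44 106 60 | -221 40 106 60 | -224 42 105 61 | -227 41 105 61 | -230 44 105 61 | -233 42 105 61 | -236 42 105 61 | -239 43 105 61 | -242 41 106 61 | -245 45 1
[... 973 characters left out ...]
37 132 61 | -188 35 133 61 | -191 39 133 61 | -194 34 132 61 | -197 38 133 61 | -200 42 134 61 | -203 17 130 60 | -209 1 130 55 | -212 90 131 54 | -215 52 131 60 | -218 46 132 61 | -221 38 132 61 | -224 47 132 60 | -227 39 132 60 | -230 46 132 61 | -233 37 132 61 | -236 43 132 61 | -239 42 132 61 | -242 47 132 61 | -245 46 132 61 | -248 42 130 61 | -251 47 80 61 | -254 46 128 61 | -257 43 133 61 | -260 54 133 60 | -263 54 131 61 | -266 61 131 61 | -269 63 132 61 | -272 61 131 60 | -275 56 131 60 | -278 72 132 61 | -281 54 131 61 | -284 68 132 61 | -287 58 129 61 | -290 22 123 59 | -296 11 14 55 | -299 188 14 54 | -302 69 11 61 | -305 70 10 62 | -308 59 10 61 | -311 50 11 62 | -314 22 11 60 |
```

move_arm:
  deltas: [10, 0, -1.5, 14.6, 0, 0, 0, 10, 0, -4.5, 13.9, 0, 0, 0, 10, 0, -7.3, 12.7, 0, 0, 0, 10, 0, -9.8, 10.8, 0, 0, 0, 10, 0, -11.8, 8.7, 0, 0, 0, 10, 0, -13.4, 5.9, 0, 0, 0, 10, 0, -14.3, 3.1, 0, 0, 0, 10, 0, -14.7, 0, 0, 0, 0, 10, 0, -14.3, -3, 0, 0, 0, 10, 0, -13.3, -6, 0, 0, 0]

```text
t: 21.1
tcp_pos: [0.5577, -0.0251, 0.1117]
tool_rot: [-0.563, 0.428, 0.566, 0.424]
force: [-6.8, 4.8, 10.2]
finger_gap: 0.216
```

```bash
cat > gaps.py <<'E'
from h import *
import sys
def gaps(nm):
    th=np.radians(-6.3); C=np.array([.5428,-.0945])
    for cam in('scene','top'):
        s=snap(cam,cam+nm);P=cloud(s); im=s['image'].astype(int)
        X=(P[...,0]-C[0])*np.cos(th)+(P[...,1]-C[1])*np.sin(th); Y=-(P[...,0]-C[0])*np.sin(th)+(P[...,1]-C[1])*np.cos(th)
        m=(P[...,2]>.055)&(P[...,2]<.07)&(abs(X)<.06)&(Y<-.095)&(Y>-.45)
        y=np.sort(Y[m])[::-1]*1e3; br=(im[...,0]-im[...,2])[m][np.argsort(-Y[m])]
        h,e=np.histogram(y,np.arange(-325,-95,1)); h=h[::-1];e=e[::-1]
        # gaps: bins with low counts
        low=[(int(e[i])) for i in range(len(h)) if h[i]<4 and -300<e[i]<-105]
        g=y[br<50]; print(cam,'jaw range',g[g>-200].max().round(1) if (g>-200).any() else None,np.percentile(g[g>-150],2).round(1),'fence face',np.percentile(g[g<-250],98).round(1),'low bins',low)
gaps(sys.argv[1])
E
python3 st.py; python3 gaps.py 11;python3 st.py
```

```text
t21.10 pos [557.7 -25.1 111.7] r71.1 ang 77.9 | Fres(ccw) 7.66 Frad 3.23 Fz 10.17 | xax [-0.0065 -0.0024] yaw 106.0 gap 18.4
scene jaw range -95.1 -122.9 fence face -297.2 low bins [-106, -202, -203, -204, -205, -206, -207, -208, -209, -290, -291, -292, -293, -294, -295, -296]
top jaw range -106.4 -121.9 fence face -295.5 low bins [-203, -204, -205, -206, -207, -289, -290, -291, -292, -293, -294, -295]
t21.20 pos [561.1 -26.  111.9] r71.0 ang 75.1 | Fres(ccw) 2.96 Frad 4.39 Fz 8.04 | xax [ 0.0001 -0.0036] yaw 105.9 gap 18.3
```

move_arm:
  deltas: [10, 0, -11.8, -8.6, 0, 0, 0, 10, 0, -9.8, -10.9, 0, 0, 0, 10, 0, -7.4, -12.6, 0, 0, 0, 10, 0, -4.5, -13.9, 0, 0, 0, 10, 0, -1.6, -14.6, 0, 0, 0]

```text
t: 21.7
tcp_pos: [0.6109, -0.0736, 0.112]
tool_rot: [0.565, -0.426, -0.564, -0.425]
force: [-0.8, 6.8, 5.8]
finger_gap: 0.218
```

```bash
python3 st.py
```

```text
t21.70 pos [610.9 -73.6 112. ] r71.3 ang 17.1 | Fres(ccw) 6.73 Frad 1.20 Fz 5.79 | xax [-0.0005 -0.0013] yaw 105.9 gap 18.5
```

move_arm:
  deltas: [10, 0, 1.6, -14.5, 0, 0, 0, 10, 0, 4.5, -14, 0, 0, 0, 10, 0, 7.3, -12.6, 0, 0, 0, 10, 0, 9.8, -10.9, 0, 0, 0, 10, 0, 11.8, -8.6, 0, 0, 0]

```text
t: 22.2
tcp_pos: [0.5948, -0.1421, 0.1122]
tool_rot: [0.565, -0.426, -0.563, -0.426]
force: [2.3, 6.7, 3.1]
finger_gap: 0.21
```

```bash
python3 st.py; python3 gaps.py 12;python3 st.py; python3 - <<'E'
from h import *
s=dict(np.load('pics/scene12.npz'));cv2.imwrite('pics/s12.png',cv2.resize(s['image'][140:310,20:250],None,fx=3,fy=3,interpolation=cv2.INTER_CUBIC)[:,:,::-1])
E
```

```text
t22.20 pos [ 594.8 -142.1  112.2] r70.5 ang -42.4 | Fres(ccw) 6.51 Frad -2.84 Fz 3.07 | xax [ 0.0027 -0.0015] yaw 105.9 gap 17.8
scene jaw range -95.2 -129.3 fence face -297.1 low bins [-106, -107, -108, -109, -110, -111, -112, -113, -209, -290, -291, -292, -293, -294, -295, -296]
top jaw range -139.7 -146.6 fence face -297.2 low bins [-106, -107, -108, -109, -110, -111, -112, -113, -114, -115, -116, -117, -118, -119, -120, -121, -122, -123, -124, -125, -126, -127, -128, -129, -130, -131, -132, -133, -134, -135, -136, -137, -138, -139, -140, -141, -142, -143, -144, -145, -146, -147, -148, -149, -150, -152, -153, -156, -157, -159, -160, -164, -166, -167, -170, -171, -172, -174, -175, -177, -178, -179, -180, -183, -184, -186, -187, -189, -190, -191, -193, -195, -196, -199, -200, -201, -202, -203, -204, -205, -206, -207, -208, -209, -210, -211, -212, -213, -214, -215, -216, -217, -218, -219, -220, -221, -222, -223, -224, -225, -226, -227, -228, -229, -230, -231, -232, -233, -234, -235, -236, -237, -238, -239, -240, -241, -242, -243, -244, -245, -246, -247, -248, -249, -250, -251, -252, -253, -254, -255, -256, -257, -258, -259, -260, -261, -262, -263, -264, -265, -266, -267, -268, -269, -270, -271, -272, -273, -274, -275, -276, -277, -278, -279, -280, -281, -282, -283, -284, -285, -286, -287, -288, -289, -290, -291, -292, -293, -294, -295, -296]
t22.30 pos [ 593.5 -143.5  112.1] r70.4 ang -44.0 | Fres(ccw) 2.59 Frad -2.37 Fz 2.60 | xax [ 0.0006 -0.0033] yaw 105.8 gap 18.2
```

View pics/s12.png

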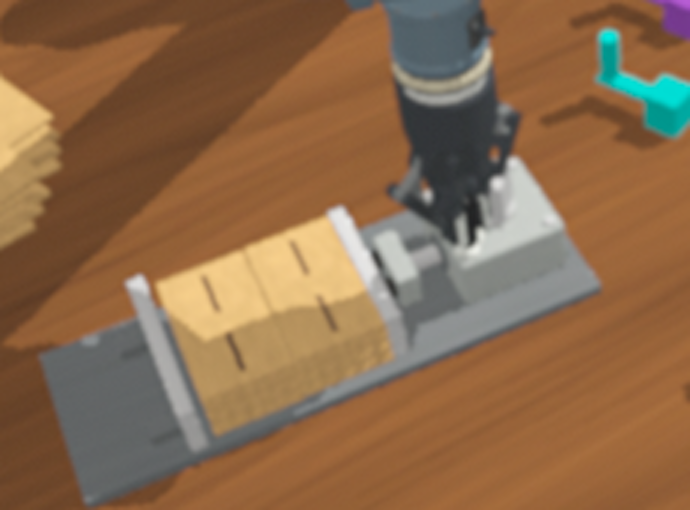

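The near pile now touches the second pile, and about 7 mm of slack is left at the fence. That puts contact near 2.5 turns, so I'll approach more slowly.

move_arm:
  deltas: [10, 0, 13.4, -6, 0, 0, 0, 10, 0, 14.3, -3, 0, 0, 0, 10, 0, 14.6, 0, 0, 0, 0, 10, 0, 14.3, 3, 0, 0, 0, 10, 0, 13.4, 5.9, 0, 0, 0, 10, 0, 11.8, 8.6, 0, 0, 0, 10, 0, 9.8, 10.9, 0, 0, 0]

```text
t: 23.0
tcp_pos: [0.505, -0.1525, 0.1127]
tool_rot: [0.57, -0.427, -0.559, -0.425]
force: [7.0, -1.4, -3.3]
finger_gap: 0.214
```

```bash
python3 st.py; python3 gaps.py 13|head -1;python3 st.py; python3 - <<'E'
from arc import *
for a in range(-128,-300,-24): print(a);show(arc(a,6,4))
E
```

```text
t23.00 pos [ 505.  -152.5  112.7] r69.1 ang -123.1 | Fres(ccw) 6.62 Frad -2.67 Fz -3.25 | xax [ 0.0116 -0.0113] yaw 105.9 gap 18.2
scene jaw range -95.3 -133.4 fence face -297.2 low bins [-106, -107, -108, -109, -110, -111, -112, -113, -114, -115, -116, -117, -293, -294, -295, -296]
t23.10 pos [ 502.2 -150.7  112.5] r69.2 ang -125.9 | Fres(ccw) 3.03 Frad -3.47 Fz -0.81 | xax [ 0.0058 -0.0081] yaw 106.0 gap 18.3
-128
[10, 0, 4, 6.1, 0, 0, 0, 10, 0, 3.3, 6.6, 0, 0, 0, 10, 0, 2.7, 6.8, 0, 0, 0, 10, 0, 1.9, 7.1, 0, 0, 0]

-152
[10, 0, 1.2, 7.2, 0, 0, 0, 10, 0, 0.3, 7.4, 0, 0, 0, 10, 0, -0.3, 7.3, 0, 0, 0, 10, 0, -1.2, 7.2, 0, 0, 0]

-176
[10, 0, -1.9, 7.1, 0, 0, 0, 10, 0, -2.6, 6.8, 0, 0, 0, 10, 0, -3.3, 6.6, 0, 0, 0, 10, 0, -4, 6.1, 0, 0, 0]

-200
[10, 0, -4.6, 5.7, 0, 0, 0, 10, 0, -5.2, 5.2, 0, 0, 0, 10, 0, -5.7, 4.6, 0, 0, 0, 10, 0, -6.1, 4, 0, 0, 0]

-224
[10, 0, -6.5, 3.3, 0, 0, 0, 10, 0, -6.9, 2.7, 0, 0, 0, 10, 0, -7, 1.9, 0, 0, 0, 10, 0, -7.3, 1.1, 0, 0, 0]

-248
[10, 0, -7.3, 0.4, 0, 0, 0, 10, 0, -7.3, -0.4, 0, 0, 0, 10, 0, -7.3, -1.1, 0, 0, 0, 10, 0, -7.1, -1.9, 0, 0, 0]

-272
[10, 0, -6.8, -2.6, 0, 0, 0, 10, 0, -6.6, -3.3, 0, 0, 0, 10, 0, -6.1, -4, 0, 0, 0, 10, 0, -5.7, -4.6, 0, 0, 0]

-296
[10, 0, -5.2, -5.2, 0, 0, 0, 10, 0, -4.6, -5.7, 0, 0, 0, 10, 0, -4, -6.1, 0, 0, 0, 10, 0, -3.3, -6.5, 0, 0, 0]
```

move_arm:
  deltas: [10, 0.8, 4, 6.1, 0, 0, 0, 10, 0, 3.3, 6.6, 0, 0, 0, 10, 0, 2.7, 6.8, 0, 0, 0, 10, 0, 1.9, 7.1, 0, 0, 0]

```text
t: 23.5
tcp_pos: [0.4846, -0.1316, 0.1124]
tool_rot: [0.57, -0.427, -0.56, -0.423]
force: [-0.4, -7.6, 5.0]
finger_gap: 0.216
```

```bash
python3 st.py
```

```text
t23.50 pos [ 484.6 -131.6  112.4] r69.0 ang -147.6 | Fres(ccw) 6.17 Frad 4.45 Fz 4.99 | xax [ 0.0065 -0.013 ] yaw 106.1 gap 18.4
```

move_arm:
  deltas: [10, 0, 1.2, 7.2, 0, 0, 0, 10, 0, 0.3, 7.4, 0, 0, 0, 10, 0, -0.3, 7.3, 0, 0, 0]

```text
t: 23.8
tcp_pos: [0.4753, -0.11, 0.1121]
tool_rot: [0.568, -0.428, -0.562, -0.422]
force: [-2.8, -7.9, 8.8]
finger_gap: 0.215
```

```bash
python3 st.py;  python3 gaps.py 14|head -1;python3 st.py
```

```text
t23.80 pos [ 475.3 -110.   112.1] r69.2 ang -167.2 | Fres(ccw) 7.04 Frad 4.49 Fz 8.77 | xax [ 0.0021 -0.0112] yaw 106.1 gap 18.3
scene jaw range -95.0 -136.1 fence face -297.1 low bins [-106, -107, -108, -109, -110, -111, -112, -113, -114, -115, -116, -117, -118, -119, -295, -296]
t23.90 pos [ 475.  -108.9  112. ] r69.3 ang -168.1 | Fres(ccw) 3.92 Frad 3.68 Fz 9.30 | xax [ 0.0015 -0.0097] yaw 106.1 gap 18.4
```

move_arm:
  deltas: [10, 0, -1.2, 7.2, 0, 0, 0, 10, 0, -1.9, 7.1, 0, 0, 0, 10, 0, -2.6, 6.8, 0, 0, 0]

```text
t: 24.2
tcp_pos: [0.4737, -0.0872, 0.1118]
tool_rot: [0.567, -0.428, -0.563, -0.422]
force: [-5.9, -7.4, 10.5]
finger_gap: 0.221
```

```bash
python3 st.py
```

```text
t24.20 pos [473.7 -87.2 111.8] r69.5 ang 173.9 | Fres(ccw) 7.98 Frad 5.07 Fz 10.53 | xax [-0.0009 -0.0095] yaw 106.1 gap 18.7
```

move_arm:
  deltas: [10, 0, -3.3, 6.6, 0, 0, 0, 10, 0, -4, 6.1, 0, 0, 0, 10, 0, -4.6, 5.7, 0, 0, 0]

```text
t: 24.5
tcp_pos: [0.4793, -0.0655, 0.1117]
tool_rot: [0.566, -0.428, -0.564, -0.422]
force: [-6.9, -4.4, 13.0]
finger_gap: 0.216
```

```bash
python3 st.py;  python3 gaps.py 15|head -1;python3 st.py
```

```text
t24.50 pos [479.3 -65.5 111.7] r69.9 ang 155.4 | Fres(ccw) 6.89 Frad 4.48 Fz 12.96 | xax [-0.0026 -0.0084] yaw 106.1 gap 18.4
scene jaw range -95.1 -137.9 fence face -297.0 low bins [-106, -108, -109, -110, -111, -112, -113, -114, -115, -116, -117, -118, -119, -120, -121]
t24.60 pos [479.6 -64.7 111.7] r69.9 ang 154.7 | Fres(ccw) 2.90 Frad 3.28 Fz 12.16 | xax [-0.002  -0.0075] yaw 106.1 gap 18.4
```

move_arm:
  deltas: [10, -0.5, -5.2, 5.2, 0, 0, 0, 10, 0, -5.7, 4.6, 0, 0, 0, 10, 0, -6.1, 4, 0, 0, 0]

```text
t: 24.9
tcp_pos: [0.4911, -0.0472, 0.1118]
tool_rot: [0.565, -0.428, -0.565, -0.422]
force: [-5.4, -3.3, 11.0]
finger_gap: 0.218
```

```bash
python3 st.py;  python3 gaps.py 16|head -1;python3 st.py
```

```text
t24.90 pos [491.1 -47.2 111.8] r70.2 ang 137.5 | Fres(ccw) 6.09 Frad 1.71 Fz 10.97 | xax [-0.0046 -0.0078] yaw 106.1 gap 18.6
scene jaw range -95.1 -137.9 fence face -297.1 low bins [-107, -111, -112, -113, -114, -115, -116, -117, -118, -119, -120, -121, -122]
t25.00 pos [491.7 -46.6 111.8] r70.1 ang 136.8 | Fres(ccw) 4.23 Frad 2.67 Fz 11.44 | xax [-0.0036 -0.0072] yaw 106.1 gap 18.3
```

move_arm:
  deltas: [10, -0.3, -6.5, 3.3, 0, 0, 0, 10, 0, -6.9, 2.7, 0, 0, 0, 10, 0, -7, 1.9, 0, 0, 0]

```text
t: 25.3
tcp_pos: [0.5073, -0.0337, 0.1117]
tool_rot: [-0.565, 0.429, 0.566, 0.421]
force: [-8.0, -3.1, 11.9]
finger_gap: 0.216
```

```bash
python3 st.py;  python3 gaps.py 17|head -1;python3 st.py
```

```text
t25.30 pos [507.3 -33.7 111.7] r70.5 ang 120.3 | Fres(ccw) 8.52 Frad 1.34 Fz 11.88 | xax [-0.0076 -0.0073] yaw 106.1 gap 18.4
scene jaw range -95.1 -138.1 fence face -297.0 low bins [-106, -111, -112, -113, -114, -115, -116, -117, -118, -119, -120, -121, -122]
t25.40 pos [508.1 -33.3 111.8] r70.5 ang 119.5 | Fres(ccw) 6.99 Frad 2.04 Fz 12.25 | xax [-0.0061 -0.0068] yaw 106.1 gap 18.0
```

move_arm:
  deltas: [10, 0, -7.3, 1.1, 0, 0, 0, 10, 0, -7.3, 0.4, 0, 0, 0, 10, 0, -7.3, -0.4, 0, 0, 0]

```text
t: 25.7
tcp_pos: [0.5264, -0.0257, 0.1116]
tool_rot: [-0.563, 0.429, 0.567, 0.421]
force: [-9.6, -0.1, 13.7]
finger_gap: 0.215
```

```bash
python3 st.py;  python3 gaps.py 18|head -1;python3 st.py
```

```text
t25.70 pos [526.4 -25.7 111.6] r70.8 ang 103.4 | Fres(ccw) 9.37 Frad 2.14 Fz 13.74 | xax [-0.0113 -0.0056] yaw 106.1 gap 18.3
scene jaw range -95.2 -138.5 fence face -297.1 low bins [-106, -107, -111, -112, -113, -114, -115, -116, -117, -118, -119, -120, -121, -122]
t25.80 pos [527.5 -25.5 111.6] r70.8 ang 102.5 | Fres(ccw) 7.71 Frad 3.58 Fz 11.03 | xax [-0.0091 -0.0053] yaw 106.1 gap 18.8
```

move_arm:
  deltas: [10, 0, -7.3, -1.1, 0, 0, 0, 10, 0, -7.1, -1.9, 0, 0, 0]

```text
t: 26.0
tcp_pos: [0.54, -0.0236, 0.1115]
tool_rot: [-0.562, 0.429, 0.568, 0.421]
force: [-11.0, 2.4, 14.8]
finger_gap: 0.221
```

```bash
python3 st.py;  python3 gaps.py 19|head -1;python3 st.py
```

```text
t26.00 pos [540.  -23.6 111.5] r71.0 ang 92.3 | Fres(ccw) 10.90 Frad 2.83 Fz 14.82 | xax [-0.0135 -0.0037] yaw 106.0 gap 18.8
scene jaw range -96.2 -138.2 fence face -297.1 low bins [-106, -107, -110, -112, -113, -114, -115, -116, -117, -118, -119, -120, -121, -122]
t26.10 pos [541.5 -23.6 111.5] r71.0 ang 91.1 | Fres(ccw) 8.41 Frad 3.40 Fz 12.95 | xax [-0.0108 -0.0037] yaw 106.0 gap 18.0
```

Three estimates of the load above free running agree that it is inside the firm band of 3.5 to 5 N:
- Moving resistance: +4.3 N
- Angle trend: about +4.0 N
- Stopped readings: about +4.8 N

I'll stop winding here, relax the hand and release.

move_arm:
  deltas: [10, -0.5, 1.5, 0, 0, 0, 0, 10, 0, 0, 0, 0, 0, 0]

```text
t: 26.3
tcp_pos: [0.5411, -0.0239, 0.1119]
tool_rot: [-0.563, 0.428, 0.566, 0.423]
force: [-4.9, 4.9, 8.7]
finger_gap: 0.221
```

```bash
python3 st.py
```

```text
t26.30 pos [541.1 -23.9 111.9] r70.8 ang 91.4 | Fres(ccw) 4.82 Frad 5.02 Fz 8.67 | xax [-0.0074 -0.0034] yaw 106.0 gap 18.8
```

move_arm:
  deltas: [10, -0.5, 1, 1, 0, 0, 0, 10, 0, 0, 0, 0, 0, 0]

```text
t: 26.5
tcp_pos: [0.5409, -0.0239, 0.1121]
tool_rot: [-0.564, 0.428, 0.565, 0.423]
force: [-4.0, 2.7, 4.9]
finger_gap: 0.215
```

move_arm:
  deltas: [30, 0, 0, 0, 0, 0, 0, 85, 0, 0, 0, 0, 0, 0, 85, 0, 0, 0, 0, 0, 0, 85, 0, 0, 0, 0, 0, 0, 85, 0, 0, 0, 0, 0, 0, 85, 0, 0, 0, 0, 0, 0]

```text
t: 27.1
tcp_pos: [0.5437, -0.0247, 0.1125]
tool_rot: [0.566, -0.427, -0.563, -0.424]
force: [0.1, 0.7, 0.2]
finger_gap: 0.998
```

```bash
python3 st.py
```

```text
t27.10 pos [543.7 -24.7 112.5] r69.9 ang 89.3 | Fres(ccw) -0.07 Frad 0.67 Fz 0.17 | xax [ 0.0019 -0.006 ] yaw 106.0 gap 84.9
```

move_arm:
  deltas: [85, -20, 0, 0, 0, 0, 0, 85, -40, 0, 0, 0, 0, 0, 85, -45, 0, 0, 0, 0, 0, 85, -45, 0, 0, 0, 0, 0, 85, -10, 40, 0, 0, 0, 0, 85, 0, 40, 20, 0, 0, 0, 85, 0, 20, 40, 0, 0, 0, 85, 0, 0, 45, 0, 0, 0, 85, 0, 0, 45, 0, 0, 0, 85, 0, 0, 0, 0, 0, 0]

```text
t: 28.1
tcp_pos: [0.4028, 0.0969, 0.2716]
tool_rot: [0.567, -0.425, -0.565, -0.423]
force: [0.4, -0.7, -0.7]
finger_gap: 0.997
```

```bash
python3 st.py; python3 gaps.py 20; python3 - <<'E'
from h import *
a=dict(np.load('pics/scene20.npz'));b=dict(np.load('pics/top20.npz'))
cv2.imwrite('pics/c20.png',np.vstack([np.hstack([cv2.resize(a['image'],(400,300)),cv2.resize(b['image'],(400,300))]),np.hstack([cv2.resize(a['image'][160:250,120:240],(400,300),interpolation=2),cv2.resize(b['image'][160:250,290:410],(400,300),interpolation=2)])])[:,:,::-1])
P=cloud(a);Q=P.reshape(-1,3);C=np.array([.5428,-.0945])
for nm,s in(('s',a),('t',b)):
    Q=cloud(s).reshape(-1,3);d=np.hypot(*(Q[:,:2]-C).T)
    k=Q[(d<.012)&(Q[:,2]>.1)&(Q[:,2]<.13)]; print(nm,'boss top',len(k),np.median(k[:,2]) if len(k) else 0)
    k=Q[(d<.085)&(d>.055)&(Q[:,2]>.145)&(Q[:,2]<.16)]; print('handle top',len(k),np.median(k,0) if len(k) else 0)
E
```

```text
t28.10 pos [402.8  96.9 271.6] r237.2 ang 126.2 | Fres(ccw) 0.10 Frad -0.84 Fz -0.70 | xax [-0.0001 -0.0041] yaw 106.3 gap 84.7
scene jaw range -96.8 -137.9 fence face -297.1 low bins [-106, -112, -114, -115, -116, -117, -118, -119, -120, -121, -122]
top jaw range -95.9 -136.8 fence face -297.3 low bins [-106, -108, -113, -114, -115, -116, -117, -118, -119, -120, -121]
s boss top 48 0.11088960739963724
handle top 42 [ 0.53993372 -0.02591953  0.1500052 ]
t boss top 89 0.11164985118612154
handle top 61 [ 0.53751138 -0.02404268  0.15171145]
```

View pics/c20.png

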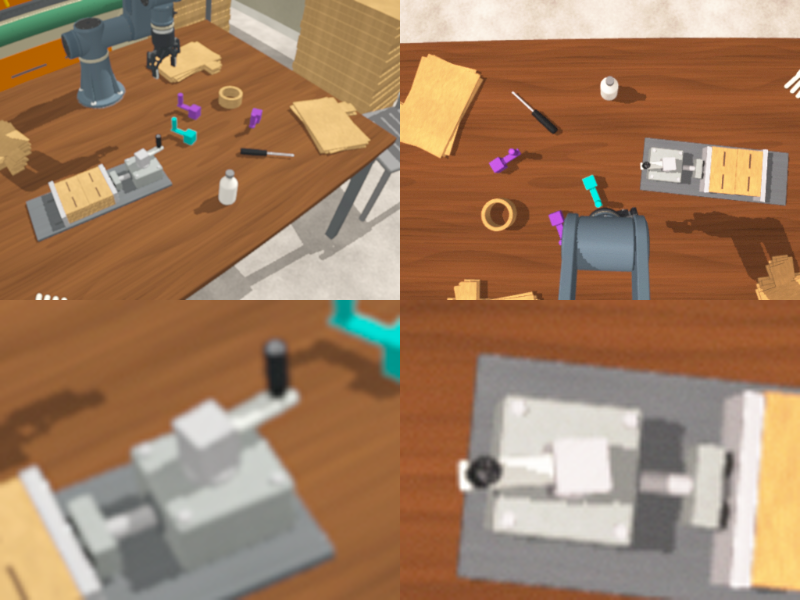

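The crank is fully on: its boss top reads 111–112 mm and its handle top about 151 mm. Jaw, piles and fence have closed up, the bench objects are where they were, and the arm is clear.

```bash
python3 -c "
from h import *
print(job.sign_off(), manip.sense()['t'])"
```

```text
the job is handed in; nothing more can be done
the job is handed in; nothing more can be done
```

I put the crank on the shaft, wound it about 2.8 turns clockwise by the handle until the clamp gripped firmly, let go and handed the job in at about 28 s.

- **Fitting:** The first try stalled at the taper with about 21 N. I had assumed the shaft was square with the gearbox, but it was turned about 22° from it. I lifted the crank, turned it and seated it with about 14 N of downward push.
- **Grip:** When I stopped, the load was above free running by:
  - about 4.3 N from the moving reading;
  - about 4.0 N from the angle trend;
  - about 4.8 N from the stopped readings.

  All three are inside the 3.5–5 N band, but single readings scattered by up to about 1 N.
- **Last checks:**
  - The boss top read 111–112 mm above the bench and the handle top about 150–152 mm, so the crank is fully on.
  - There were no gaps between jaw, piles and fence, and the jaw did not run back after release.
  - The glue bottle, tape roll, screwdriver and look-alike cranks look unmoved in the pictures.
- **One disagreement:** In one stretch of winding the hand pulled up with about 3 N, with the hand reading about 0.5 mm high. That is less than the crank's weight. I pressed the hand down slightly after that, and it read fully on at the end.

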